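# Dial a wheel-lock gauge box and slide its shutter open

### The arm

A 6-joint arm with a two-finger parallel gripper is mounted at the origin on a cart in front of the work surface, level with it; the furniture and walls round the work are solid. World frame = base frame: x ahead of the robot, y to its left, z up, the work surface at z = 0. Lengths are in m, angles in degrees, forces in N, time in s.
With the tool pointing down it reaches from about 0.25 to 0.725 m from the base axis. Payload 9.7 kg.
Tool frame: the origin (TCP) lies between the finger pads; the fingertips stand 19 mm ahead of it and the grasp point (between the pads) is the TCP; x points along the fingers, y is the direction in which the jaws open and shut, and the axes are right-handed (so a half turn about x gives the same grasp; the last joint's range is limited). The gripper opens to 85 mm and grips with 20 to 120 N. Pads are 22 mm wide; open, the fingers measure 114 mm over their backs; the gripper's body (76 mm by 85 mm) begins 54 mm behind the grasp point. The pads swing forward as they close: fully open they stand 13 mm farther back than shut.
Start: joints at [63.426, 4.979, 10.078, 95.1, 0, 90], TCP at [0.246, 0.492, 0.25] pointing down, gripper open.
Joint ranges: [-179.16, 179.16], [-48.56, 103.87], [-65.8, 70.77], [-126.05, 130.52], [-82.76, 87.17], [-180, 180]. Speed limits (degrees/s): [127.2, 127.2, 147.25, 180, 180, 180].

### API

Orientations are given as [roll, pitch, yaw] about the fixed x, y, z axes, in that order (R = Rz(yaw) Ry(pitch) Rx(roll)).
In Python, from workcell import bot gives the robot as it stands. The module is installed in compiled form; this text tells all that it offers.
- The arm moves only by the shell command python3 -m handwheel 'ROWS' [FORCE]. ROWS is JSON, a list of rows, each a list of 7 numbers: the turn, a rotation vector about the tool's x, y, z in degrees, then the shift along the tool's x, y, z in m, then the closure, from -1 (fully open) to 1 (shut), so that 0 is half open. In form: [[ax, ay, az, dx, dy, dz, fingers], ...]. A call has 1 to 20 rows; each row is the pose to reach, as a shift and turn from the pose commanded when the call began, along the tool's axes at that moment; what a row does not reach only later rows make up. A row lasts 1/8 s, in which the tool goes at most 62.5 mm and 10.7 degrees, less where a joint would pass 70% of its speed; a pose out of reach is approached as far as the arm can. A call with a gripper value outside its range is refused whole. The fingers move at their own pace and stop on an object; FORCE is the grip in N (left out, the last holds). Time passes only in rows, so rows that repeat a pose let the fingers close. It gives the time, the measured TCP pose, the force and the opening at its end, in the units of the state.
- bot.get_obs(): the state, without advancing time (a new reading comes with each control period).
- bot.camera(name): name is "scene" or "side" or "wrist"; returns a dict with "frame" (384x512x3 uint8, red, green, blue), "fx", "fy", "cx", "cy" (pixels), "R" (3x3) and "t" (3): a world point X has camera coordinates R X + t; the wrist camera has in their place "tool_from_camera" (4x4, takes a point from camera to tool coordinates, whose origin is the TCP and whose axes are the tool frame's). Camera axes: x right, y down, z forward; pixel columns grow to the right and rows downward; lengths in m; the calibration is good to about 2 mm. A picture is of the moment at which its call begins: read the wrist's pose just before it. There is no depth.
- bot.job_done(): hands the job in, once; it reports no verdict.
Trained networks look in a picture, given as the dict that the camera call returned (one of the last four; its "shot" number tells which), for a name from the list of things; names that differ only in an ending like _2 or _b are one class to them, and where a whole thing is asked for, a point or a joint stands for the part that bears it (a point fixed in the world has none). Each returns a list of dicts, best first, with "conf" (0 to 1); they miss things now and then, are a little off and sometimes report something else, mostly with a low value. They report only what shows in the picture. A call takes as long as a camera call.
- bot.look_for(name, picture): "bbox" ([left, top, width, height] as shares, 0 to 1, of the picture: columns of its width, rows of its height, round what is visible of it).
- bot.tip_of(name, picture): "centre" ([column, row] as shares, 0 to 1, of the picture: columns of its width, rows of its height: a listed point, or the origin of a listed thing).
The state is a dict: "time": time; "q": joint angles; "qd": joint speeds; "joint_efforts": joint torques, N m; "ee_pos": TCP position; "tcp_rot": TCP orientation; "wrist_force": force on the tool from outside, world axes, zero at the start; "torque": the same for the moment, N m; "opening": finger opening in m.
Only numpy, scipy, OpenCV 4.12 (cv2) and the standard library are available. Lean on these libraries where they do the work, as an engineer would, in place of code of your own. Each camera call takes 0.05 s, during which the arm holds its last target.

### The job

Open the gauge lockbox: with a fingertip roll the left thumbwheel until its two-dot number is on top and the right thumbwheel until its five-dot number is on top, without disturbing the middle wheel, which already stands at three, then slide the shutter to the left by its knob until it is fully open. Press on the wheels and push the knob only gently (under 20 N), leave the code 2-3-5 standing, and leave the things round about where they are.

Things in the scene. Friction and masses are not known exactly. Their poses are not given: they have to be found in the camera images.
- lockbox: grey steel lockbox bolted to the worktop, 160 (x) x 190 (y) x 48 high, rails to 53. Origin: centre of its underside; x away from the robot, y left along the row of wheels. Near half: three wheels, axles at x=-35, z=34, centred at y=+46 (left), 0, -46 (right), tops 16 above the cover, 26 free between neighbours; a thin black line on the cover marks the top. Far half: the shutter
- wheel_left (a joint): left: smooth aluminium thumbwheel, 60 dia, 20 wide, axle along box y; six numbers on its rim as groups of 1 to 6 black dots, 60 deg apart. Joint value (rad) = (number on top - 1) * 1.0472; grows as its top is rolled away from the robot (box +x), 1 rad per 30 mm of rim travel. Hard stops at -0.35 and 5.59 (no way from 6 on to 1). Stays where left
- wheel_middle (a joint): middle wheel, same as wheel_left; it already stands at 3 (value 2.094)
- wheel_right (a joint): right wheel, same as wheel_left
- crown_left (a point): top point of the left wheel's rim (were it true), mid-width, 64 above the worktop, 30 above its axle; fixed to the box, axes as the box. The wheel drags with 0.09 N m (3 N at the rim). Rim smooth: press on it with about 7 to 14 N, by feel, to carry it along. Rims run out of true (3.5 either way as they turn); axles give 1 per 6 N
- crown_middle (a point): top point of the middle wheel's rim (were it true), mid-width, 64 above the worktop, 30 above its axle; fixed to the box, axes as the box. To be left as it stands
- crown_right (a point): top point of the right wheel's rim (were it true), mid-width, 64 above the worktop, 30 above its axle; fixed to the box, axes as the box. Rolls like the left one
- shutter (a joint): steel shutter 62x62 over the gauge compartment, far right of the box; value in m: 0 shut, 0.055 fully open at its stop, sliding along box +y (left); 2 N friction. Its tabs pass gates inside the wheels: it moves less than 4 mm unless all three wheels are within about 0.2 rad of the code 2-3-5
- shutter_knob (a point): top centre of the shutter's dark upright round knob, 16 dia, standing 28 above the shutter (top 77 above the worktop); a 21 dia collar 3 high at its foot; moves with the shutter; axes as the box. Guide rails 31 to 38 from the knob's axis in x rise 4 above the shutter
- dial_mid (a point): bystander: dial indicator with a stem, 138x57x22 mm; point on its axis 10 above its underside
- ring_mid (a point): bystander: pale setting ring, 30 dia x 10 mm; point on its axis 10 above its underside
- magnet_mid (a point): bystander: black pot magnet with a knob, 43 dia x 37 mm; point on its axis 10 above its underside
- connector_mid (a point): bystander: black round cable connector with a silver band, standing, 22 dia x 46 mm; point on its axis 10 above its underside
- bolt_mid (a point): bystander: hex bolt standing on its head, 20x17x41 mm; point on its axis 10 above its underside
- nut_mid (a point): bystander: hex nut, 21x18x10 mm; point on its axis 10 above its underside
- mouse_mid (a point): bystander: black computer mouse, 92x60x32 mm; point on its axis 10 above its underside

How it is judged:
By the outcome, as a careful person would: the job done as asked, in the order asked, and still so for the second after the job is handed in, with the robot touching nothing.
It also fails if it takes over 58 s, if anything falls off the work surface, if the arm or the gripper's body presses on something with over 40 N, if the wrist force passes 120 N, or if a joint passes its speed limit or range.

## Working session

There is one attempt and no reset: what is moved stays moved. The work goes in short steps, Python scripts to look and compute and a shell command to move; the robot and the scene stay as the last step left them, time stands still between calls to the robot, and variables do not carry over. Pictures are saved under pics/ and viewed, and the job is handed in when it is done.

```bash
mkdir -p pics; ls; cat > h.py <<'E'
import numpy as np, cv2
from workcell import bot
def save(name,n):
    p=bot.camera(name); cv2.imwrite(f'pics/{n}.png',p['frame'][:,:,::-1]); return p
E
python3 - <<'E'
from h import *
o=bot.get_obs(); print(o)
for c in ('scene','side','wrist'):
    p=save(c,c+'0'); print(c,{k:np.round(v,4).tolist() for k,v in p.items() if k!='frame'})
    for n in ('lockbox','crown_left','crown_middle','crown_right','shutter_knob'):
        r=bot.tip_of(n,p)[:2]; print(n,[(round(d['conf'],2),np.round(np.array(d['centre'])*[512,384],1)) for d in r])
E
```

```text
pics
{'time': 0.0, 'q': array([ 6.34251333e+01,  5.01134585e+00,  1.00355093e+01,  9.50990074e+01,
       -2.36397887e-04,  9.00001411e+01]), 'qd': array([ 0.02940101, -0.03073126, -0.0632768 , -0.01859214,  0.01931343,
        0.04179649]), 'joint_efforts': array([-1.16496056e-03, -5.20382631e+01,  4.64809263e+01,  1.61077548e-02,
       -1.29103191e-04, -6.28412948e-07]), 'ee_pos': array([0.24596605, 0.49171903, 0.24959014]), 'tcp_rot': array([ -89.81888854,   89.92515561, -116.39389621]), 'wrist_force': array([-0.1698451 ,  0.40926138,  0.46378969]), 'torque': array([ 0.04897249, -0.01520128, -0.06316452]), 'opening': 0.0853595016411504}
scene {'fx': 350.9182, 'fy': 350.9182, 'cx': 255.5569, 'cy': 190.514, 'R': [[0.4822, -0.876, 0.0072], [-0.6686, -0.3734, -0.6431], [0.566, 0.3052, -0.7658]], 't': [-0.2008, 0.4129, 0.7233], 'shot': 1}
lockbox [(0.92, array([204.4, 188. ]))]
crown_left [(0.81, array([183.6, 182.7])), (0.49, array([172.3, 208.5]))]
crown_middle [(0.88, array([199.7, 181. ]))]
crown_right [(0.79, array([217.1, 183.7]))]
shutter_knob [(0.54, array([229.2, 162.8]))]
side {'fx': 366.1551, 'fy': 366.1551, 'cx': 260.5788, 'cy': 193.982, 'R': [[0.9459, -0.3241, 0.0152], [-0.1868, -0.5823, -0.7912], [0.2653, 0.7456, -0.6114]], 't': [-0.4879, 0.1785, 1.1568], 'shot': 2}
lockbox [(0.67, array([242.9, 185.3]))]
crown_left [(0.72, array([228.2, 165.9]))]
crown_middle [(0.85, array([229.1, 170.7])), (0.41, array([208.3, 183. ]))]
crown_right [(0.61, array([239.6, 179.3]))]
shutter_knob [(0.56, array([258.1, 167.2]))]
wrist {'fx': 289.0903, 'fy': 289.0903, 'cx': 255.3827, 'cy': 190.5647, 'tool_from_camera': [[0.0, -0.2971, 0.9549, -0.123], [1.0, 0.0009, 0.0003, 0.0006], [-0.0009, 0.9549, 0.2971, -0.0766], [0.0, 0.0, 0.0, 1.0]], 'shot': 3}
lockbox []
crown_left []
crown_middle []
crown_right []
shutter_knob []
```

View pics/scene0.png

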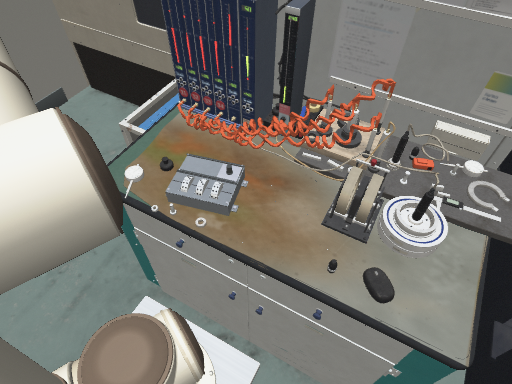

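View pics/side0.png

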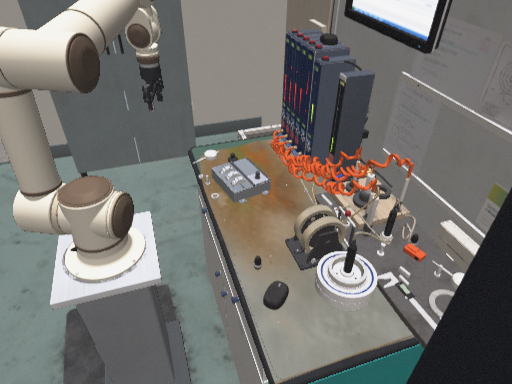

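View pics/wrist0.png

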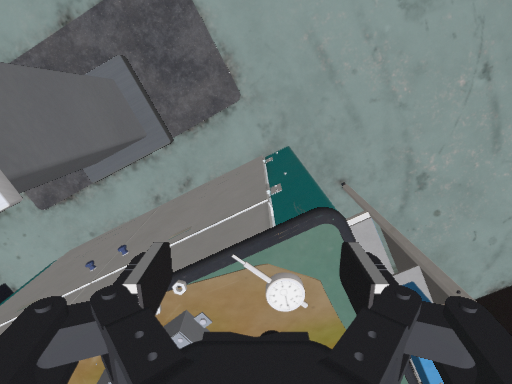

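The scene camera shows the box at about (205,185) px with its three wheels along a near row and the knob at (229,170). The dial is to its left and the nuts and bolt are in front. The side view agrees. Next I triangulate.

```bash
cat >> h.py <<'E'
def ray(p,uv,T=None):
    d=np.array([(uv[0]-p['cx'])/p['fx'],(uv[1]-p['cy'])/p['fy'],1.])
    if T is None:
        R=np.array(p['R']);t=np.array(p['t']); return -R.T@t, R.T@d
    M=T@np.array(p['tool_from_camera']); return M[:3,3], M[:3,:3]@d
def atz(r,z): o,d=r; return o+d*(z-o[2])/d[2]
def tri(rs):
    A=0;b=0
    for o,d in rs:
        d=d/np.linalg.norm(d);P=np.eye(3)-np.outer(d,d);A=A+P;b=b+P@o
    return np.linalg.solve(A,b)
def toolT(o):
    from scipy.spatial.transform import Rotation as Ro
    T=np.eye(4);T[:3,:3]=Ro.from_euler('xyz',o['tcp_rot'],degrees=True).as_matrix();T[:3,3]=o['ee_pos'];return T
def net(n,p,f='tip'):
    r=bot.tip_of(n,p); return [(round(d['conf'],2),np.array(d['centre'])*[512,384]) for d in r]
E
python3 - <<'E'
from h import *
A=bot.camera('scene');B=bot.camera('side')
Z=dict(lockbox=0,crown_left=.064,crown_middle=.064,crown_right=.064,shutter_knob=.077,dial_mid=.01,ring_mid=.01,magnet_mid=.01,connector_mid=.01,bolt_mid=.01,nut_mid=.01,mouse_mid=.01)
for n,z in Z.items():
    out=[]
    for p in (A,B):
        for c,uv in net(n,p)[:2]: out.append((c,np.round(uv),np.round(atz(ray(p,uv),z)[:2],3)))
    print(n,out)
S=A['frame'][130:240,110:270]; cv2.imwrite('pics/sc1.png',cv2.resize(S,None,fx=4.9,fy=4.9,interpolation=cv2.INTER_CUBIC)[:,:,::-1])
E
```

```text
lockbox [(0.59, array([205., 190.]), array([0.499, 0.221])), (0.96, array([242., 185.]), array([0.508, 0.206])), (0.37, array([228., 167.]), array([0.488, 0.343]))]
crown_left [(0.59, array([183., 179.]), array([0.458, 0.264])), (0.74, array([227., 166.]), array([0.466, 0.26 ]))]
crown_middle [(0.76, array([202., 184.]), array([0.469, 0.204])), (0.65, array([205., 189.]), array([0.459, 0.185])), (0.61, array([233., 169.]), array([0.48 , 0.233]))]
crown_right [(0.89, array([215., 185.]), array([0.485, 0.171])), (0.49, array([175., 208.]), array([0.362, 0.219])), (0.87, array([238., 179.]), array([0.481, 0.159]))]
shutter_knob [(0.67, array([230., 164.]), array([0.567, 0.169])), (0.31, array([174., 208.]), array([0.354, 0.215])), (0.67, array([259., 171.]), array([0.567, 0.167]))]
dial_mid [(0.88, array([133., 183.]), array([0.407, 0.424])), (0.72, array([203., 159.]), array([0.398, 0.422]))]
ring_mid [(0.41, array([202., 222.]), array([0.388, 0.157]))]
magnet_mid [(0.64, array([165., 166.]), array([0.511, 0.384])), (0.57, array([229., 170.]), array([0.485, 0.306])), (0.49, array([238., 158.]), array([0.544, 0.385]))]
connector_mid [(0.42, array([330., 270.]), array([ 0.424, -0.21 ])), (0.39, array([255., 265.]), array([ 0.423, -0.213])), (0.37, array([205., 179.]), array([0.377, 0.273]))]
bolt_mid [(0.36, array([173., 211.]), array([0.38 , 0.252])), (0.49, array([209., 184.]), array([0.384, 0.24 ]))]
nut_mid [(0.56, array([134., 179.]), array([0.418, 0.431])), (0.53, array([151., 205.]), array([0.367, 0.322])), (0.35, array([200., 174.]), array([0.364, 0.317]))]
mouse_mid [(0.68, array([382., 284.]), array([ 0.451, -0.337])), (0.35, array([241., 181.]), array([0.508, 0.221]))]
```

View pics/sc1.png

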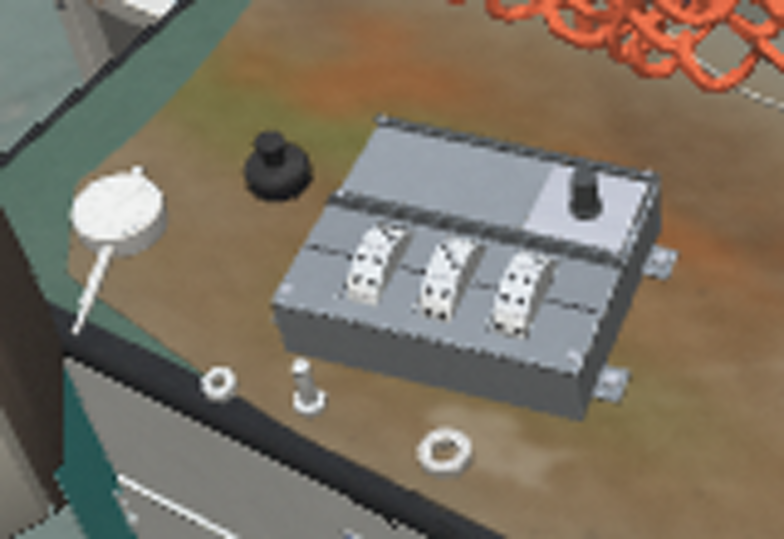

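```bash
cat >> h.py <<'E'
def delta(pos,yaw,tilt=0):
    """turn/shift in current tool axes to reach pos with tool x down, z along yaw(deg)"""
    from scipy.spatial.transform import Rotation as Ro
    T=toolT(bot.get_obs()); a=np.radians(yaw)
    x=np.array([0,0,-1.]);z=np.array([np.cos(a),np.sin(a),0]);y=np.cross(z,x)
    Rt=np.stack([x,y,z],1)
    rv=Ro.from_matrix(T[:3,:3].T@Rt).as_rotvec(degrees=True)
    return np.round(rv,2),np.round(T[:3,:3].T@(np.array(pos)-T[:3,3]),4)
E
python3 - <<'E'
from h import *
print(np.round(toolT(bot.get_obs()),3)); print(delta([.503,.213,.2],13))
E
```

```text
[[ 0.     0.447  0.894  0.246]
 [ 0.     0.894 -0.447  0.492]
 [-1.     0.     0.     0.25 ]
 [ 0.     0.     0.     1.   ]]
(array([-39.57,   0.  ,  -0.  ]), array([ 0.0503, -0.1345,  0.3546]))
```

```bash
python3 -m handwheel '[[-8,0,0,0.01,-0.027,0.06,-1],[-16,0,0,0.02,-0.054,0.12,-1],[-24,0,0,0.03,-0.081,0.18,-1],[-32,0,0,0.04,-0.108,0.24,-1],[-39.6,0,0,0.05,-0.125,0.3,-1],[-39.6,0,0,0.05,-0.1345,0.354,-1],[-39.6,0,0,0.05,-0.1345,0.354,-1],[-39.6,0,0,0.05,-0.1345,0.354,-1]]'
python3 - <<'E'
from h import *
o=bot.get_obs();T=toolT(o);p=save('wrist','w1')
print(o['ee_pos'],o['tcp_rot'],o['wrist_force'])
for n,z in dict(lockbox=0,crown_left=.064,crown_middle=.064,crown_right=.064,shutter_knob=.077).items():
    print(n,[(c,np.round(uv,1),np.round(atz(ray(p,uv,T),z)[:2],4)) for c,uv in net(n,p)[:2]])
cv2.imwrite('pics/w1b.png',cv2.resize(p['frame'][60:320,100:420],None,fx=2.3,fy=2.3,interpolation=cv2.INTER_CUBIC)[:,:,::-1])
A=bot.camera('scene')
print([np.round(atz(ray(A,uv),0),3) for uv in ([180,108],[215,120],[265,125])])
E
```

```text
time: 3.2
ee_pos: [0.5025, 0.213, 0.2]
tcp_rot: [168.3, 90.0, -178.8]
wrist_force: [-0.5, 0.1, 0.1]
opening: 0.0855
[0.50252517 0.21295354 0.20004935] [ 168.29114973   89.9555497  -178.7638143 ] [-0.53333578  0.10201957  0.14122832]
lockbox [(0.89, array([258.4, 173.3]), array([0.5049, 0.2181]))]
crown_left [(0.95, array([310. , 153.5]), array([0.4613, 0.2551]))]
crown_middle [(0.82, array([258.6, 154.2]), array([0.4724, 0.21  ])), (0.36, array([374.6,  61.9]), array([0.3763, 0.2857]))]
crown_right [(0.65, array([206.2, 151.9]), array([0.481 , 0.1635])), (0.61, array([320.6,  62.2]), array([0.3865, 0.2424]))]
shutter_knob [(0.64, array([193.8, 234.2]), array([0.5572, 0.1675]))]
[array([0.789, 0.532, 0.   ]), array([0.794, 0.378, 0.   ]), array([0.858, 0.204, 0.   ])]
```

View pics/w1b.png

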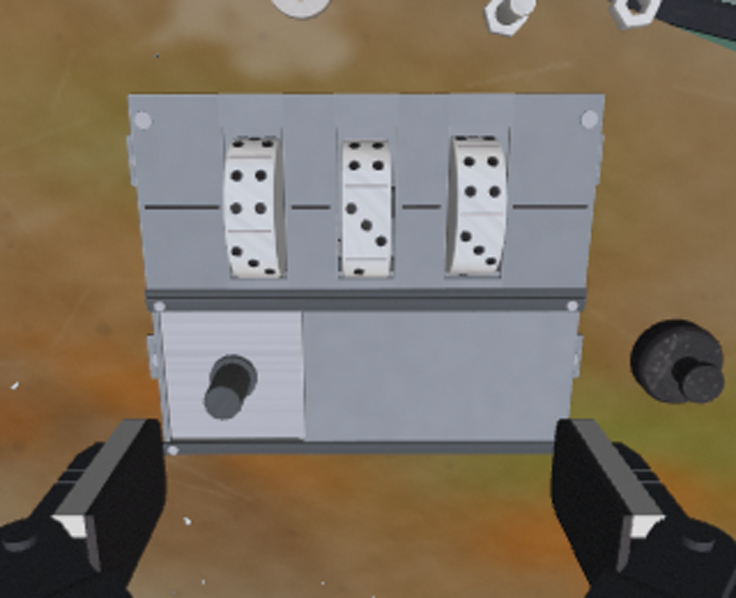

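View pics/w1.png

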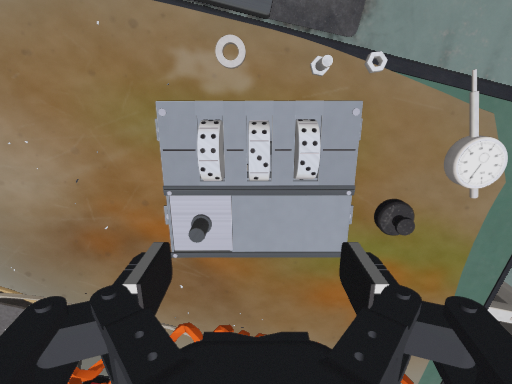

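```bash
python3 - <<'E'
from h import *
o=bot.get_obs();T=toolT(o);p=bot.camera('wrist')
print(np.round(T[:3,2],4), 'yaw',np.degrees(np.arctan2(T[1,2],T[0,2])))
c=lambda u,v:(100+u/2.3,60+v/2.3)
f=lambda u,v,z:atz(ray(p,c(u,v),T),z)[:2]
NL=f(604,94,.048);NR=f(129,94,.048)
LL=f(587,207,.048);LR=f(146,207,.048)
print('near corners',NL,NR,np.linalg.norm(NL-NR),'yaw',np.degrees(np.arctan2(-(NL-NR)[0],(NL-NR)[1])))
print('line',LL,LR,np.linalg.norm(LL-LR),'yaw',np.degrees(np.arctan2(-(LL-LR)[0],(LL-LR)[1])))
FR=f(163,452,.053);FL=f(570,452,.053);print('far',FL,FR,np.linalg.norm(FL-FR))
a=np.radians(12.9);ex=np.array([np.cos(a),np.sin(a)]);ey=np.array([-ex[1],ex[0]])
print('origin est', (NL+NR)/2+.08*ex,(LL+LR)/2+.035*ex,(FL+FR)/2-.08*ex)
k=f(222,403,.077);print('knob',k)
O=(LL+LR)/2+.035*ex
for n in(('L',.046),('M',0),('R',-.046)): print(n[0],O-.035*ex+n[1]*ey)
print('knob box',(k-O)@ex,(k-O)@ey)
# project wheel crown & dots: angles
M=T@np.array(p['tool_from_camera']);Mi=np.linalg.inv(M)
def proj(X):
    q=Mi[:3,:3]@X+Mi[:3,3];return p['cx']+p['fx']*q[0]/q[2],p['cy']+p['fy']*q[1]/q[2]
for n,y in(('L',.046),('M',0),('R',-.046)):
  for dg in range(-60,61,15):
    th=np.radians(dg);C=O+(-.035+.03*np.sin(th))*ex+y*ey
    u,v=proj(np.array([C[0],C[1],.034+.03*np.cos(th)]));print(n,dg,round((u-100)*2.3),round((v-60)*2.3),end=' | ')
  print()
E
```

```text
[9.739e-01 2.269e-01 4.000e-04] yaw 13.11246579057675
near corners [0.40564976 0.2927761 ] [0.44846502 0.1097509 ] 0.1879664135020416 yaw 13.166489372793485
line [0.44982172 0.30093239] [0.49159705 0.12239454] 0.18336014707567913 yaw 13.16947286215161
far [0.55834654 0.32842357] [0.60090092 0.14666544] 0.18667321787759592
origin est [0.50503829 0.21912351] [0.50482603 0.21947722] [0.50164283 0.21968449]
knob [0.55764643 0.17141093]
L [0.46043988 0.25650248]
M [0.47070939 0.21166347]
R [0.48097889 0.16682445]
knob box 0.04075647219899434 -0.05864531599622909
L -60 481 144 | L -45 483 157 | L -30 485 174 | L -15 485 194 | L 0 484 214 | L 15 482 233 | L 30 480 249 | L 45 477 261 | L 60 474 269 | 
M -60 367 143 | M -45 367 157 | M -30 367 174 | M -15 367 193 | M 0 367 214 | M 15 367 233 | M 30 367 249 | M 45 366 261 | M 60 366 268 | 
R -60 253 143 | R -45 251 156 | R -30 250 173 | R -15 249 193 | R 0 250 213 | R 15 251 232 | R 30 253 248 | R 45 255 260 | R 60 258 268 |
```

The wrist view shows the left wheel (308,150 px) between 3 and 4, the middle one at 3 (shifted by run-out), and the right one (210,150) between 3 and 4 but nearer 4. The lockbox origin is about (0.505, 0.219), yaw 13.1°, and the sizes fit. I'll go lower for a finer view.

```bash
python3 -m handwheel '[[0,0,0,0.05,0,0,-1],[0,0,0,0.08,0.006,0,-1],[0,0,0,0.08,0.006,0,-1]]'
python3 - <<'E'
from h import *
o=bot.get_obs();T=toolT(o);p=save('wrist','w2')
np.savez('w2.npz',frame=p['frame'],T=T,M=p['tool_from_camera'])
print(o['time'],o['ee_pos'])
for n,z in dict(lockbox=0,crown_left=.064,crown_middle=.064,crown_right=.064,shutter_knob=.077).items():
    print(n,[(c,np.round(uv,1),np.round(atz(ray(p,uv,T),z)[:2],4)) for c,uv in net(n,p)[:2]])
cv2.imwrite('pics/w2b.png',cv2.resize(p['frame'][60:200,140:370],None,fx=3.4,fy=3.4,interpolation=cv2.INTER_CUBIC)[:,:,::-1])
E
```

```text
time: 3.98
ee_pos: [0.4996, 0.219, 0.1182]
tcp_rot: [-170.0, 89.8, -157.0]
wrist_force: [-1.1, 0.2, 0.6]
opening: 0.0852
3.975 [0.4996322  0.2189817  0.11822408]
lockbox [(0.75, array([253.4, 199.1]), array([0.506 , 0.2196]))]
crown_left [(0.64, array([322.1, 175. ]), array([0.4592, 0.2538]))]
crown_middle [(0.87, array([253.4, 174.9]), array([0.469 , 0.2116])), (0.47, array([212.9,  38.1]), array([0.3983, 0.1722]))]
crown_right [(0.69, array([177.9, 180.6]), array([0.4836, 0.1657]))]
shutter_knob [(0.82, array([160.7, 288.9]), array([0.5558, 0.1685])), (0.37, array([252.9, 199.4]), array([0.4807, 0.2141]))]
```

View pics/w2b.png

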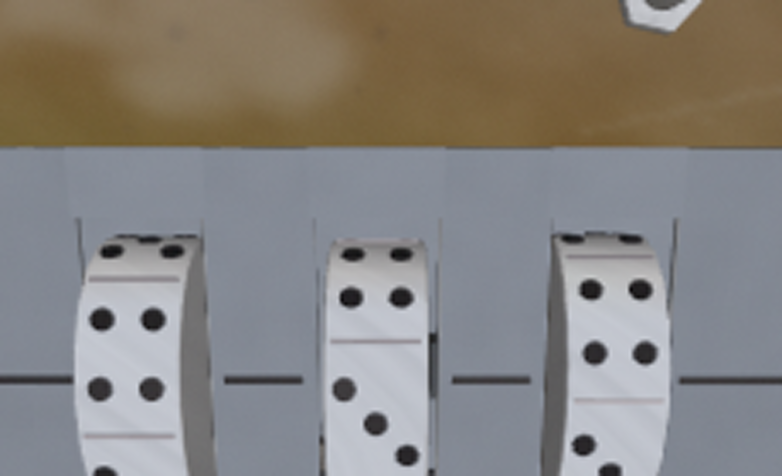

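View pics/w2.png

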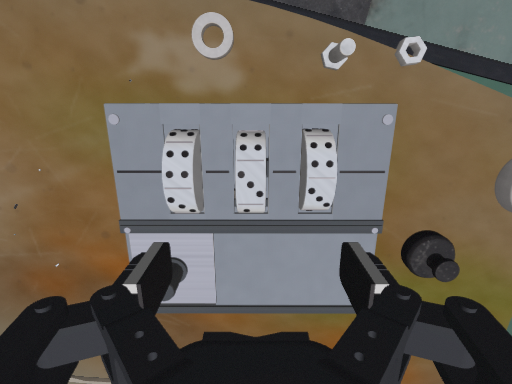

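```bash
python3 - <<'E'
from h import *
d=np.load('w2.npz');f=d['frame']
im=cv2.resize(f[120:220,155:345],None,fx=4.2,fy=5.5,interpolation=cv2.INTER_CUBIC)
for k in range(0,100,10): cv2.putText(im,str(120+k),(0,int(k*5.5)+4),0,.4,(255,0,0),1); cv2.line(im,(25,int(k*5.5)),(33,int(k*5.5)),(255,0,0),1)
cv2.imwrite('pics/w2c.png',im[:,:,::-1])
E
```

```text
(no output)
```

View pics/w2c.png

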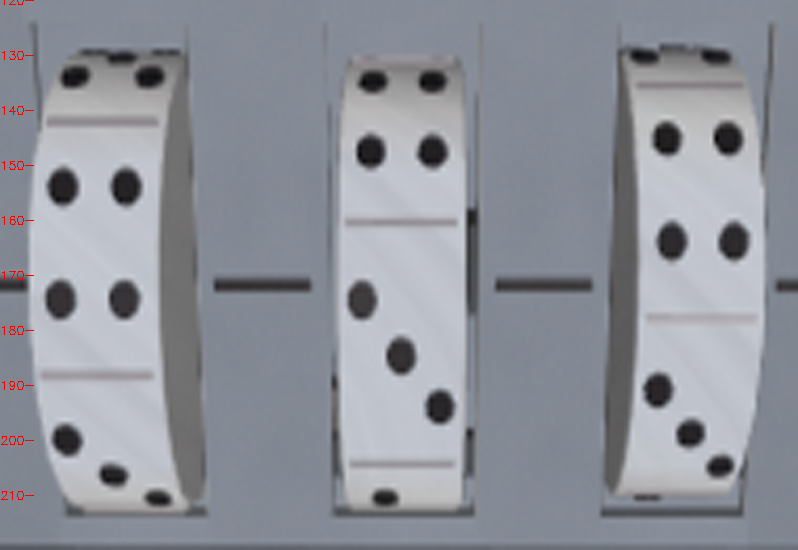

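```bash
cat > wfit.py <<'E'
from h import *
from scipy.optimize import least_squares
a=np.radians(13.15);ex=np.array([np.cos(a),np.sin(a),0]);ey=np.array([-ex[1],ex[0],0])
F=dict(fx=289.0903,cx=255.3827,cy=190.5647)
def mk(T,M):
    Mi=np.linalg.inv(T@M)
    def proj(X):
        q=Mi[:3,:3]@X+Mi[:3,3];return np.array([F['cx']+F['fx']*q[0]/q[2],F['cy']+F['fx']*q[1]/q[2]])
    return proj
YW=dict(L=.046,M=0,R=-.046)
def dm(m,al): # (number, kind) kind: 0 center, +-1 dot row, 's' sep
    n,k=m
    return n+.5 if k=='s' else n+k*al
def fit(obs,proj,line_row,line_u,O0,fixM=2.094):
    ws=list(obs)
    def unpack(p):
        return p[0],p[1],p[2],{w:p[3+3*i:6+3*i] for i,w in enumerate(ws)}
    def res(p):
        ox,cz,al,W=unpack(p);r=[]
        O=np.array([O0[0],O0[1],0])+ox*ex
        r.append((proj(O-.035*ex+.048*np.array([0,0,1])+cz*np.array([0,0,1.]))[1]-line_row)/.4)
        for w in ws:
            v,x,z=W[w]
            r+= [x/.0025,z/.0025]
            if w=='M' and fixM: r.append((v-fixM)/.01)
            for m,row in obs[w]:
                ph=v-(dm(m,al)-1)*np.pi/3
                X=O+YW[w]*ey+(-.035+x+.03*np.sin(ph))*ex+np.array([0,0,.034+cz+z+.03*np.cos(ph)])
                r.append((proj(X)[1]-row)/.5)
        r+=[cz/.002,(al-.22)/.05]
        return np.array(r)
    p0=[0,0,.22]
    for w in ws: p0+=[dict(L=2.5,M=2.1,R=2.8)[w] if w in 'LMR' else 2,0,0]
    s=least_squares(res,p0)
    cov=np.linalg.inv(s.jac.T@s.jac)
    return s,unpack(s.x),np.sqrt(np.diag(cov))
E
cat > r1.py <<'E'
from wfit import *
d=np.load('w2.npz');proj=mk(d['T'],d['M'])
obs=dict(L=[((4,'s'),135.5),((4,1),145),((4,-1),164),((3,'s'),177.5),((3,1),191),((3,0),199),((3,-1),205)],
M=[((4,1),134.5),((4,-1),147.5),((3,'s'),160.5),((3,1),174.5),((3,0),184.5),((3,-1),194),((2,'s'),204.5)],
R=[((4,'s'),142),((4,1),154),((4,-1),174),((3,'s'),188),((3,1),200),((3,0),206.5),((3,-1),210.5)])
s,u,e=fit(obs,proj,172,0,[.5048,.2194])
print(u,np.round(e,4),s.cost);print(np.round(s.fun,1))
E
python3 r1.py
```

```text
(np.float64(0.00046202103469375174), np.float64(-0.00019723358961257879), np.float64(0.20961285315365397), {'L': array([ 2.55565871e+00,  2.13742731e-03, -1.15999148e-03]), 'M': array([2.10146861e+00, 3.72202651e-03, 1.42132061e-03]), 'R': array([2.73898248e+00, 2.71260984e-03, 1.47206192e-03])}) [0.0004 0.0013 0.0037 0.0229 0.0007 0.0016 0.0091 0.0005 0.0016 0.0217
 0.0008 0.0016] 5.187144156824603
[ 0.4  0.9 -0.5 -0.1 -0.3 -0.7  0.9  0.2 -0.1 -0.   1.5  0.6  0.7  1.1
 -0.3 -1.  -0.4  0.2  0.1  0.3  1.1  0.6  0.3 -0.5  0.3  0.3 -0.2 -0.5
  0.1 -0.1 -0.2]
```

```bash
cat >> wfit.py <<'E'
O=np.array([.5052,.2195,0])
def box(x,y,z): return O+x*ex+y*ey+np.array([0,0,z])
def inbox():
    o=bot.get_obs();d=o['ee_pos']-O
    return np.round(np.array([d@ex,d@ey,d[2]])*1000,2),np.round(o['wrist_force'],2),o['time']
E
python3 - <<'E'
from wfit import *
print(inbox(),delta(box(-.035+.009,.046,.094),13.15))
E
```

```text
(array([ -3.37,   0.57, 121.85]), array([ 0.87,  0.87, -0.34]), 4.275) (array([-0.13,  0.13, -0.02]), array([ 0.0278,  0.0454, -0.0228]))
```

```bash
python3 -m handwheel '[[0,0,0,0,0.022,-0.012,1],[0,0,0,0,0.0454,-0.023,1],[0,0,0,0.012,0.0454,-0.023,1],[0,0,0,0.022,0.0454,-0.023,1],[0,0,0,0.022,0.0454,-0.023,1],[0,0,0,0.022,0.0454,-0.023,1],[0,0,0,0.022,0.0454,-0.023,1]]' 20
python3 - <<'E'
from wfit import *
for i in range(3): 
  p=save('wrist','w3');print(inbox(),bot.get_obs()['opening'])
cv2.imwrite('pics/w3.png',cv2.resize(p['frame'],None,fx=1.5,fy=1.5)[:,:,::-1])
print(delta(box(-.035+.009,.046,.094),13.15))
E
```

```text
time: 5.15
ee_pos: [0.4688, 0.258, 0.0986]
tcp_rot: [11.3, 90.0, 24.3]
wrist_force: [0.2, 0.3, 0.1]
opening: 0.0001
(array([-26.71,  45.8 ,  98.61]), array([ 0.25, -0.82, -0.  ]), 5.2) -0.0003047986006350181
(array([-26.74,  45.86,  98.57]), array([ 1.07,  0.6 , -0.14]), 5.25) 0.0004887952794707713
(array([-26.78,  45.92,  98.53]), array([ 0.39, -0.76, -0.3 ]), 5.3) -0.0003202515105798049
(array([-0.13,  0.02, -0.01]), array([0.0045, 0.0001, 0.0008]))
```

View pics/w3.png

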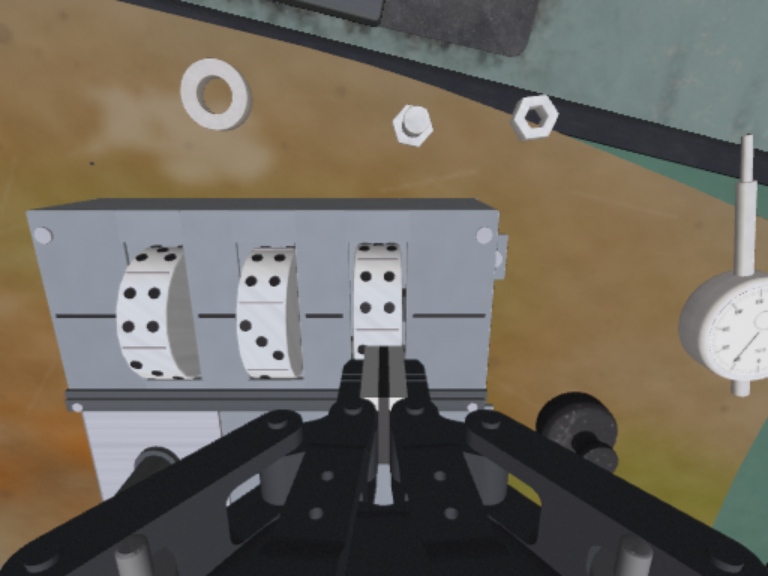

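```bash
python3 -m handwheel '[[0,0,0,0.007,0,0,1],[0,0,0,0.014,0,0.0005,1],[0,0,0,0.014,0,0.0005,1],[0,0,0,0.014,0,0.0005,1]]'; python3 -c "
from wfit import *
print(inbox())"
```

```text
time: 5.8
ee_pos: [0.4689, 0.2582, 0.0842]
tcp_rot: [-162.3, 90.0, -149.3]
wrist_force: [-0.3, -0.7, -0.2]
opening: -0.0002
(array([-26.52,  45.96,  84.22]), array([-0.28, -0.72, -0.16]), 5.8)
```

```bash
python3 -m handwheel '[[0,0,0,0.001,0,0,1],[0,0,0,0.001,0,0,1]]'; python3 -c "
from wfit import *
print(inbox())"
```

```text
time: 6.05
ee_pos: [0.469, 0.2583, 0.0833]
tcp_rot: [19.0, 90.0, 32.0]
wrist_force: [0.7, -0.1, 0.0]
opening: -0.0001
(array([-26.43,  46.  ,  83.35]), array([ 0.71, -0.1 ,  0.03]), 6.05)
```

```bash
python3 -m handwheel '[[0,0,0,0.001,0,0,1],[0,0,0,0.001,0,0,1]]'
```

```text
time: 6.3
ee_pos: [0.4689, 0.2582, 0.0822]
tcp_rot: [-156.2, 90.0, -143.2]
wrist_force: [0.5, -0.0, 0.4]
opening: -0.0003
```

```bash
python3 -m handwheel '[[0,0,0,0.001,0,0,1],[0,0,0,0.001,0,0,1]]'
```

```text
time: 6.55
ee_pos: [0.4689, 0.2582, 0.0812]
tcp_rot: [-165.6, 90.0, -152.5]
wrist_force: [0.5, -0.0, -0.4]
opening: -0.0004
```

```bash
python3 -m handwheel '[[0,0,0,0.001,0,0,1],[0,0,0,0.001,0,0,1]]'
```

```text
time: 6.8
ee_pos: [0.469, 0.2583, 0.0804]
tcp_rot: [18.5, 90.0, 31.6]
wrist_force: [-0.3, -0.2, 1.5]
opening: -0.0
```

```bash
python3 -m handwheel '[[0,0,0,0.001,0,0,1],[0,0,0,0.001,0,0,1]]'
```

```text
time: 7.05
ee_pos: [0.4691, 0.2583, 0.0797]
tcp_rot: [16.6, 90.0, 29.7]
wrist_force: [-1.2, -0.3, 5.3]
opening: -0.0003
```

```bash
python3 -m handwheel '[[0,0,0,0.0012,0,0,1],[0,0,0,0.0012,0,0,1]]'
```

```text
time: 7.3
ee_pos: [0.4692, 0.2584, 0.079]
tcp_rot: [15.7, 89.9, 28.7]
wrist_force: [-2.7, -0.7, 7.4]
opening: -0.0001
```

```bash
python3 -m handwheel '[[0,0,0,0,0,-0.0015,1],[0,0,0,0,0,-0.003,1]]'; python3 -c "
from wfit import *
print(inbox())"
```

```text
time: 7.55
ee_pos: [0.4676, 0.258, 0.0795]
tcp_rot: [5.1, 89.8, 18.1]
wrist_force: [4.0, 0.2, 7.8]
opening: 0.0
(array([-27.87,  46.09,  79.51]), array([3.99, 0.17, 7.78]), 7.55)
```

```bash
python3 -m handwheel '[[0,0,0,0.0003,0,-0.002,1],[0,0,0,0.0003,0,-0.004,1]]'; python3 -c "
from wfit import *
print(inbox())"
```

```text
time: 7.8
ee_pos: [0.4639, 0.2572, 0.0795]
tcp_rot: [5.2, 89.7, 18.2]
wrist_force: [5.6, -0.1, 8.5]
opening: -0.0002
(array([-31.62,  46.1 ,  79.52]), array([ 5.61, -0.09,  8.52]), 7.8)
```

```bash
python3 -m handwheel '[[0,0,0,0,0,-0.002,1],[0,0,0,0,0,-0.004,1]]'; python3 -c "
from wfit import *
print(inbox())"
```

```text
time: 8.05
ee_pos: [0.4602, 0.2564, 0.0797]
tcp_rot: [5.4, 89.7, 18.4]
wrist_force: [4.8, -0.4, 10.0]
opening: -0.0003
(array([-35.45,  46.13,  79.73]), array([ 4.75, -0.43, 10.05]), 8.05)
```

```bash
cat > snap.py <<'E'
import sys
from wfit import *
n=sys.argv[1]
o=bot.get_obs();T=toolT(o);p=bot.camera('wrist')
np.savez(n+'.npz',frame=p['frame'],T=T,M=p['tool_from_camera'])
print(inbox())
f=p['frame'];pr=mk(T,np.array(p['tool_from_camera']))
u,v=pr(box(-.035,.0,.064)); print('middle crown px',u,v)
r0=max(0,int(v)-70);u0=max(0,int(u)-110)
im=cv2.resize(f[r0:r0+110,u0:u0+220],None,fx=3.5,fy=5,interpolation=cv2.INTER_CUBIC)
for k in range(0,110,10): cv2.putText(im,str(r0+k),(0,int(k*5)+4),0,.4,(255,0,0),1); cv2.line(im,(25,int(k*5)),(33,int(k*5)),(255,0,0),1)
cv2.imwrite(f'pics/{n}.png',im[:,:,::-1])
E
python3 snap.py s1
```

```text
(array([-35.62,  46.13,  79.78]), array([ 4.35, -0.3 ,  9.38]), 8.1)
middle crown px 167.46506567862588 249.91435821754203
```

View pics/s1.png

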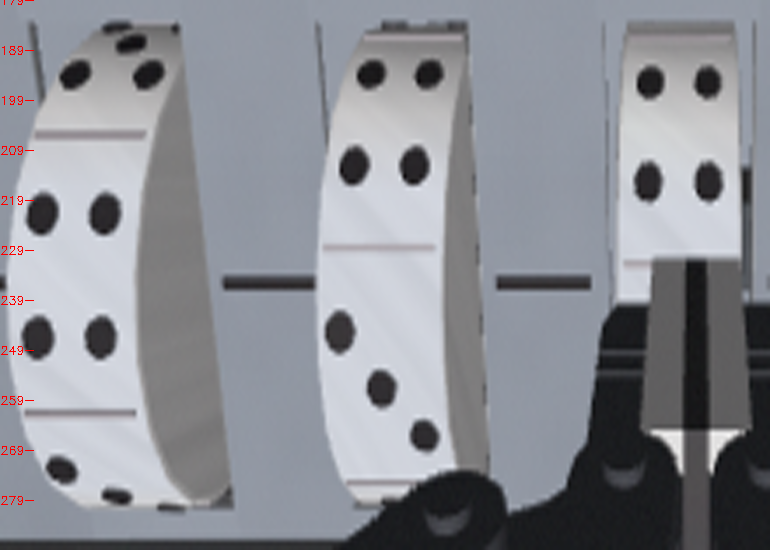

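```bash
python3 -m handwheel '[[0,0,0,-0.0001,0,-0.002,1],[0,0,0,-0.0002,0,-0.004,1]]'; python3 -c "
from wfit import *
print(inbox())"
```

```text
time: 8.35
ee_pos: [0.4564, 0.2555, 0.08]
tcp_rot: [5.6, 89.7, 18.6]
wrist_force: [5.0, -0.8, 10.0]
opening: -0.0002
(array([-39.38,  46.14,  80.02]), array([ 4.97, -0.82, 10.02]), 8.35)
```

```bash
python3 -m handwheel '[[0,0,0,-0.0002,0,-0.002,1],[0,0,0,-0.0003,0,-0.004,1]]'; python3 -c "
from wfit import *
print(inbox())"
```

```text
time: 8.6
ee_pos: [0.4522, 0.2545, 0.0802]
tcp_rot: [6.1, 89.7, 19.1]
wrist_force: [2.6, -0.9, 9.6]
opening: 0.0002
(array([-43.62,  46.12,  80.22]), array([ 2.61, -0.89,  9.58]), 8.6)
```

```bash
python3 -m handwheel '[[0,0,0,-0.005,0,0,1],[0,0,0,-0.008,0,0.008,1],[0,0,0,-0.008,0,0.0195,1],[0,0,0,-0.004,0,0.0195,1],[0,0,0,-0.004,0,0.0195,1]]'; python3 -c "
from wfit import *
print(inbox())"
```

```text
time: 9.22
ee_pos: [0.4701, 0.2585, 0.0822]
tcp_rot: [4.1, 89.9, 17.1]
wrist_force: [3.6, 0.7, 3.5]
opening: -0.0
(array([-25.3 ,  46.01,  82.2 ]), array([3.58, 0.72, 3.55]), 9.225)
```

```bash
python3 snap.py s2
```

```text
(array([-25.66,  45.96,  82.27]), array([1.67, 1.17, 3.29]), 9.275)
middle crown px 167.31743504813454 230.74790688304978
```

View pics/s2.png

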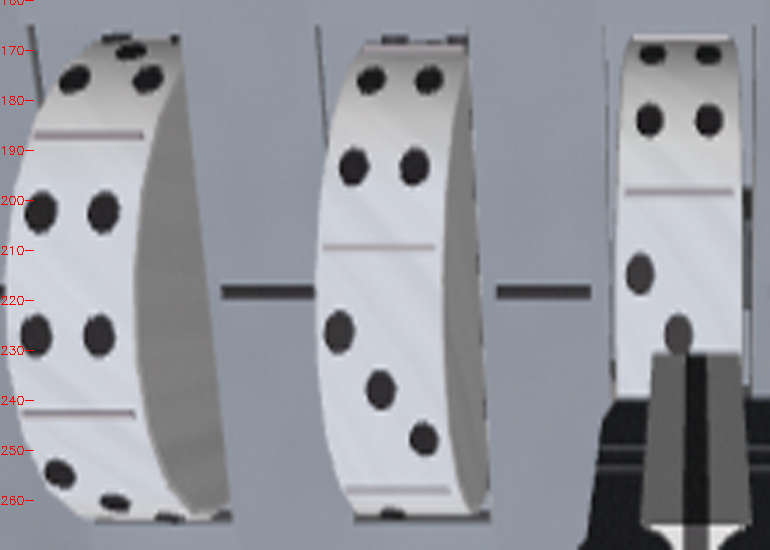

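```bash
python3 -m handwheel '[[0,0,0,0.0015,0,0,1],[0,0,0,0.0015,0,0,1]]'; python3 -c "
from wfit import *
print(inbox())"
```

```text
time: 9.52
ee_pos: [0.4697, 0.2585, 0.0814]
tcp_rot: [8.0, 89.9, 21.1]
wrist_force: [1.1, 0.1, 7.2]
opening: -0.0003
(array([-25.7 ,  46.02,  81.44]), array([1.05, 0.07, 7.22]), 9.525)
```

```bash
python3 -m handwheel '[[0,0,0,0.0003,0,-0.002,1],[0,0,0,0.0003,0,-0.004,1]]'; python3 -c "
from wfit import *
print(inbox())"
```

```text
time: 9.78
ee_pos: [0.4664, 0.2577, 0.0816]
tcp_rot: [5.8, 89.8, 18.8]
wrist_force: [3.8, 0.2, 7.6]
opening: -0.0004
(array([-29.11,  46.07,  81.59]), array([3.75, 0.18, 7.61]), 9.775)
```

```bash
python3 -m handwheel '[[0,0,0,0.0002,0,-0.002,1],[0,0,0,0.0002,0,-0.004,1]]'; python3 -c "
from wfit import *
print(inbox())"
```

```text
time: 10.02
ee_pos: [0.4627, 0.2569, 0.0817]
tcp_rot: [6.2, 89.8, 19.2]
wrist_force: [4.1, -0.3, 9.0]
opening: 0.0
(array([-32.92,  46.1 ,  81.71]), array([ 4.09, -0.26,  9.02]), 10.025)
```

```bash
python3 -m handwheel '[[0,0,0,0.0001,0,-0.002,1],[0,0,0,0.0001,0,-0.004,1]]'; python3 -c "
from wfit import *
print(inbox())"
```

```text
time: 10.28
ee_pos: [0.459, 0.256, 0.0819]
tcp_rot: [5.9, 89.8, 19.0]
wrist_force: [4.1, -0.6, 10.8]
opening: -0.0002
(array([-36.72,  46.09,  81.87]), array([ 4.09, -0.59, 10.75]), 10.275)
```

```bash
python3 -m handwheel '[[0,0,0,0,0,-0.002,1],[0,0,0,0,0,-0.004,1]]'; python3 -c "
from wfit import *
print(inbox())"
```

```text
time: 10.52
ee_pos: [0.4551, 0.2552, 0.082]
tcp_rot: [7.1, 89.8, 20.1]
wrist_force: [4.0, 0.1, 11.8]
opening: 0.0003
(array([-40.68,  46.13,  82.02]), array([ 4.01,  0.06, 11.79]), 10.525)
```

```bash
python3 -m handwheel '[[0,0,0,-0.0003,0,-0.0015,1],[0,0,0,-0.0003,0,-0.003,1]]'; python3 -c "
from wfit import *
print(inbox())"
```

```text
time: 10.78
ee_pos: [0.4519, 0.2544, 0.0822]
tcp_rot: [8.0, 89.8, 21.0]
wrist_force: [3.7, -0.8, 10.9]
opening: 0.0003
(array([-43.98,  46.13,  82.15]), array([ 3.65, -0.8 , 10.87]), 10.775)
```

```bash
python3 -m handwheel '[[0,0,0,-0.005,0,0,1],[0,0,0,-0.008,0,0.008,1],[0,0,0,-0.008,0,0.018,1],[0,0,0,-0.005,0,0.018,1],[0,0,0,-0.005,0,0.018,1]]'; python3 snap.py s3
```

```text
time: 11.4
ee_pos: [0.4683, 0.258, 0.0848]
tcp_rot: [-164.1, 89.9, -151.0]
wrist_force: [0.4, -0.2, -0.0]
opening: 0.0002
(array([-27.25,  45.89,  84.97]), array([ 0.08, -0.22,  0.34]), 11.45)
middle crown px 169.30835062483845 231.83776577407394
```

View pics/s3.png

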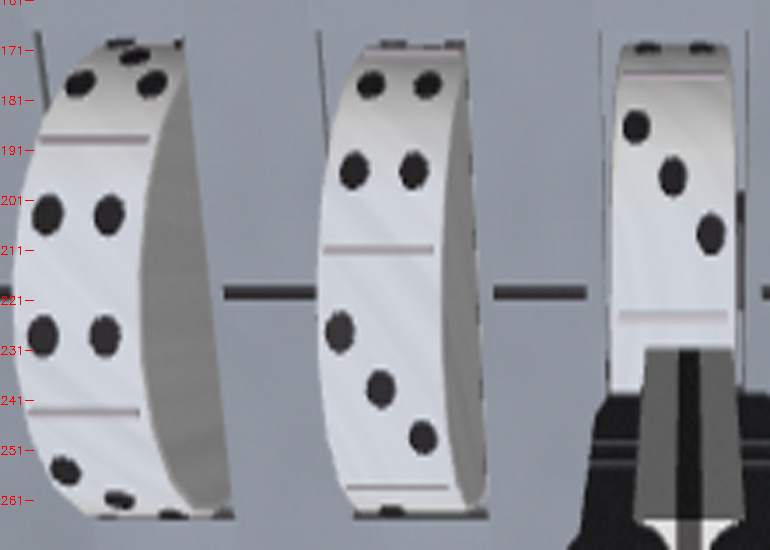

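```bash
cat > r2.py <<'E'
from wfit import *
d=np.load('s3.npz');proj=mk(d['T'],d['M'])
obs=dict(L=[((3,'s'),176),((3,1),186.5),((3,0),196.5),((3,-1),208),((2,'s'),224)],
M=[((4,1),178),((4,-1),195.5),((3,'s'),211),((3,1),227.5),((3,0),239),((3,-1),248.5),((2,'s'),258.5)],
R=[((4,'s'),188.5),((4,1),204),((4,-1),228),((3,'s'),243.5),((3,1),255),((3,0),261)])
s,u,e=fit(obs,proj,219.5,0,O[:2])
print(u,np.round(e,4),s.cost);print(np.round(s.fun,1))
E
python3 r2.py
```

```text
(np.float64(1.18113930667735e-06), np.float64(-0.0009446442860322719), np.float64(0.21038541920308443), {'L': array([ 1.36201444e+00,  2.90923868e-03, -8.17094043e-04]), 'M': array([2.10364986e+00, 4.08388089e-03, 5.46932077e-04]), 'R': array([2.75399123e+00, 2.13650527e-03, 2.66133932e-03])}) [0.0006 0.0013 0.0036 0.0334 0.0008 0.0022 0.0088 0.0007 0.0014 0.0227
 0.001  0.0015] 5.999108100854502
[ 0.4  1.2 -0.3 -0.1 -0.2 -0.2 -0.3  0.7  1.6  0.2  1.   0.9 -0.7 -0.6
 -0.4 -0.5  0.4  0.7  0.9  1.1  0.6 -0.5  0.2 -0.2  0.3 -0.5 -0.5 -0.2]
```

```bash
python3 -m handwheel '[[0,0,0,0.002,0,0,1],[0,0,0,0.0025,0,0,1],[0,0,0,0.0025,0,0,1]]'; python3 -c "
from wfit import *
print(inbox())"
```

```text
time: 11.82
ee_pos: [0.4684, 0.2581, 0.0836]
tcp_rot: [20.1, 90.0, 33.1]
wrist_force: [-2.8, -1.1, 5.7]
opening: 0.0002
(array([-27.09,  46.01,  83.61]), array([-2.84, -1.11,  5.71]), 11.825)
```

```bash
python3 -m handwheel '[[0,0,0,0.001,0,0,1],[0,0,0,0.001,0,0,1]]'; python3 -c "
from wfit import *
print(inbox())"
```

```text
time: 12.08
ee_pos: [0.4686, 0.2582, 0.0831]
tcp_rot: [10.4, 89.9, 23.5]
wrist_force: [-2.5, -1.2, 9.7]
opening: 0.0002
(array([-26.78,  46.02,  83.07]), array([-2.49, -1.18,  9.66]), 12.075)
```

```bash
python3 -m handwheel '[[0,0,0,0,0,-0.002,1],[0,0,0,0,0,-0.004,1]]'; python3 -c "
from wfit import *
print(inbox())"
```

```text
time: 12.32
ee_pos: [0.4659, 0.2576, 0.0835]
tcp_rot: [4.0, 89.8, 17.0]
wrist_force: [3.8, -0.3, 7.6]
opening: 0.0
(array([-29.58,  46.04,  83.52]), array([ 3.83, -0.35,  7.59]), 12.325)
```

```bash
python3 -m handwheel '[[0,0,0,0,0,-0.002,1],[0,0,0,0,0,-0.004,1]]'; python3 -c "
from wfit import *
print(inbox())"
```

```text
time: 12.58
ee_pos: [0.4621, 0.2567, 0.0837]
tcp_rot: [4.7, 89.7, 17.7]
wrist_force: [3.6, -0.4, 9.6]
opening: -0.0
(array([-33.48,  46.07,  83.69]), array([ 3.59, -0.44,  9.58]), 12.575)
```

```bash
python3 -m handwheel '[[0,0,0,0,0,-0.0015,1],[0,0,0,0,0,-0.0025,1],[0,0,0,0,0,-0.0025,1]]'; python3 -c "
from wfit import *
print(inbox())"
```

```text
time: 12.95
ee_pos: [0.4597, 0.2562, 0.0838]
tcp_rot: [5.3, 89.7, 18.3]
wrist_force: [2.8, -0.5, 8.8]
opening: 0.0002
(array([-35.98,  46.07,  83.79]), array([ 2.79, -0.54,  8.81]), 12.95)
```

```bash
python3 -m handwheel '[[0,0,0,-0.006,0,0,1],[0,0,0,-0.012,0,0.01,1],[0,0,0,-0.016,0,0.03,1],[0,0,0,-0.016,0,0.036,1],[0,0,0,-0.016,0,0.036,1]]'; python3 snap.py s4
```

```text
time: 13.58
ee_pos: [0.4933, 0.2638, 0.0974]
tcp_rot: [-167.7, 89.9, -154.7]
wrist_force: [0.6, 0.7, -0.1]
opening: 0.0002
(array([-1.86, 45.83, 97.43]), array([-0.3 , -0.28, -1.06]), 13.625)
middle crown px 171.70359259642552 180.43545606892593
```

View pics/s4.png

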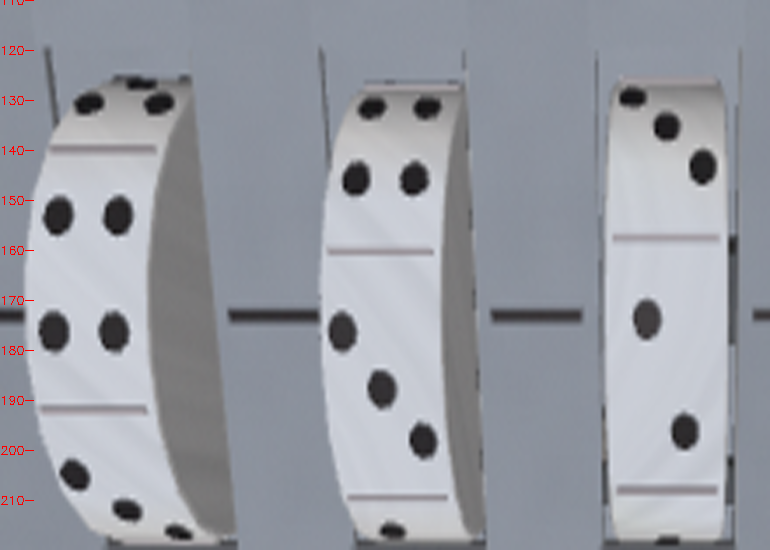

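```bash
cat > r3.py <<'E'
from wfit import *
d=np.load('s4.npz');proj=mk(d['T'],d['M'])
obs=dict(L=[((3,'s'),126.5),((3,1),129.5),((3,0),135.3),((3,-1),143.2),((2,'s'),157.5),((2,1),173.7),((2,-1),196.3),((1,'s'),208)],
M=[((4,1),131.5),((4,-1),146),((3,'s'),160.3),((3,1),176.3),((3,0),187.7),((3,-1),198),((2,'s'),209.2),((2,1),216.3)],
R=[((4,'s'),139.7),((4,1),153),((4,-1),176.3),((3,'s'),191.7),((3,1),205),((3,0),212),((3,-1),216.5)])
s,u,e=fit(obs,proj,173,0,O[:2])
print(u,np.round(e,4),s.cost);print(np.round(s.fun,1))
E
python3 r3.py
```

```text
(np.float64(-0.00026255894691682444), np.float64(-4.814238001946839e-05), np.float64(0.2110747764248421), {'L': array([1.04467227, 0.00289682, 0.00136333]), 'M': array([ 2.10714007e+00,  4.17275322e-03, -5.64393014e-04]), 'R': array([2.74511656e+00, 2.75639792e-03, 1.53156253e-03])}) [0.0004 0.0012 0.0033 0.014  0.0005 0.0015 0.0083 0.0005 0.0014 0.019
 0.0007 0.0015] 6.1412038280779475
[ 0.4  1.2  0.5 -0.6  0.5  0.1  0.3 -0.  -0.2 -0.3  0.1  1.7 -0.2  1.3
  1.  -0.3 -0.7 -0.8 -0.5 -0.   0.6  0.8  1.1  0.6  0.1 -0.1 -0.1  0.4
 -0.2 -0.2 -0.1 -0.  -0.2]
```

```bash
python3 -m handwheel '[[0,0,0,-0.004,-0.01,-0.02,1],[0,0,0,-0.004,-0.045,-0.043,1],[0,0,0,-0.004,-0.0918,-0.043,1],[0,0,0,0.004,-0.0918,-0.043,1],[0,0,0,0.009,-0.0918,-0.043,1],[0,0,0,0.009,-0.0918,-0.043,1],[0,0,0,0.009,-0.0918,-0.043,1]]'; python3 -c "
from wfit import *
print(inbox())"
```

```text
time: 14.5
ee_pos: [0.4719, 0.1655, 0.0889]
tcp_rot: [169.6, 90.0, -177.3]
wrist_force: [0.1, -0.5, 0.6]
opening: 0.0
(array([-44.69, -45.04,  88.93]), array([ 0.09, -0.49,  0.64]), 14.5)
```

```bash
python3 -m handwheel '[[0,0,0,0.002,0,0,1],[0,0,0,0.003,0,0,1],[0,0,0,0.003,0,0,1]]'; python3 -c "
from wfit import *
print(inbox())"
```

```text
time: 14.88
ee_pos: [0.4721, 0.1648, 0.0859]
tcp_rot: [-169.6, 90.0, -156.6]
wrist_force: [0.3, 0.1, 0.3]
opening: -0.0
(array([-44.71, -45.72,  85.88]), array([0.34, 0.15, 0.27]), 14.875)
```

```bash
python3 -m handwheel '[[0,0,0,0.001,0,0,1],[0,0,0,0.001,0,0,1]]'
```

```text
time: 15.12
ee_pos: [0.4722, 0.1648, 0.0851]
tcp_rot: [11.9, 90.0, 24.9]
wrist_force: [1.4, 1.0, 0.5]
opening: -0.0003
```

```bash
python3 -m handwheel '[[0,0,0,0.001,0,0,1],[0,0,0,0.001,0,0,1]]'
```

```text
time: 15.38
ee_pos: [0.4722, 0.1648, 0.0843]
tcp_rot: [6.4, 90.0, 19.4]
wrist_force: [-0.5, -0.1, 4.0]
opening: -0.0001
```

```bash
python3 -m handwheel '[[0,0,0,0.001,0,0,1],[0,0,0,0.001,0,0,1]]'
```

```text
time: 15.62
ee_pos: [0.4723, 0.1648, 0.0836]
tcp_rot: [7.9, 90.0, 20.9]
wrist_force: [-2.3, -1.0, 7.0]
opening: 0.0001
```

```bash
python3 -m handwheel '[[0,0,0,0.0007,0,0.0015,1],[0,0,0,0.0009,0,0.0035,1]]'; python3 -c "
from wfit import *
print(inbox())"
```

```text
time: 15.88
ee_pos: [0.4758, 0.1656, 0.0831]
tcp_rot: [6.5, 89.9, 19.5]
wrist_force: [-2.1, -0.5, 10.0]
opening: -0.0002
(array([-40.87, -45.77,  83.07]), array([-2.12, -0.52,  9.97]), 15.875)
```

```bash
python3 -m handwheel '[[0,0,0,0.0002,0,0.002,1],[0,0,0,0.0004,0,0.004,1]]'; python3 -c "
from wfit import *
print(inbox())"
```

```text
time: 16.12
ee_pos: [0.48, 0.1666, 0.0828]
tcp_rot: [6.2, 89.9, 19.2]
wrist_force: [-1.1, -0.7, 10.4]
opening: -0.0
(array([-36.6 , -45.76,  82.83]), array([-1.1 , -0.71, 10.38]), 16.125)
```

```bash
python3 -m handwheel '[[0,0,0,0.0001,0,0.002,1],[0,0,0,0.0003,0,0.004,1]]'; python3 snap.py s5
```

```text
time: 16.38
ee_pos: [0.4838, 0.1675, 0.0825]
tcp_rot: [4.6, 89.9, 17.7]
wrist_force: [-2.1, -0.2, 9.4]
opening: -0.0001
(array([-32.45, -45.76,  82.44]), array([-1.84, -0.17,  9.56]), 16.425)
middle crown px 337.7953363065949 242.74921615135707
```

View pics/s5.png

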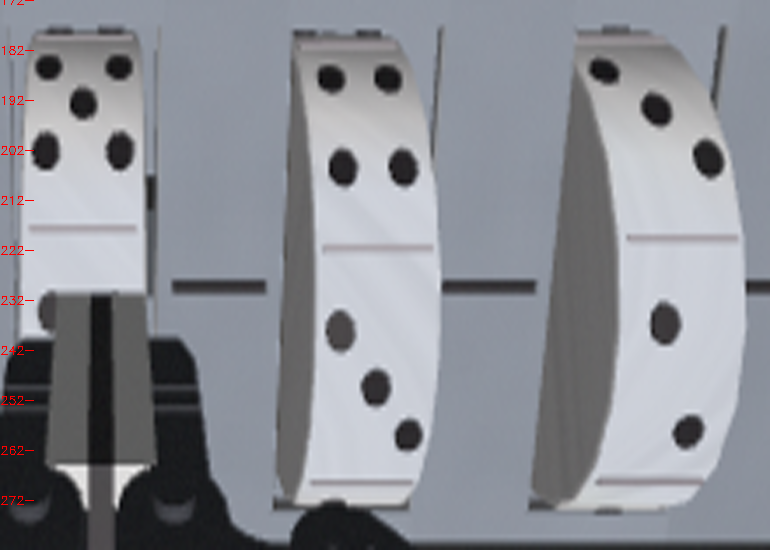

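```bash
python3 -m handwheel '[[0,0,0,0.0003,0,0.002,1],[0,0,0,0.0006,0,0.004,1]]'; python3 -c "
from wfit import *
print(inbox())"
```

```text
time: 16.68
ee_pos: [0.4878, 0.1684, 0.0819]
tcp_rot: [4.3, 89.9, 17.3]
wrist_force: [-2.4, -0.8, 10.9]
opening: 0.0001
(array([-28.61, -45.79,  81.92]), array([-2.42, -0.79, 10.91]), 16.675)
```

```bash
python3 -m handwheel '[[0,0,0,0.0003,0,0.002,1],[0,0,0,0.0005,0,0.0035,1]]'; python3 -c "
from wfit import *
print(inbox())"
```

```text
time: 16.92
ee_pos: [0.4912, 0.1692, 0.0815]
tcp_rot: [5.5, 89.9, 18.5]
wrist_force: [-1.7, -0.4, 11.2]
opening: 0.0
(array([-25.05, -45.78,  81.48]), array([-1.66, -0.37, 11.21]), 16.925)
```

```bash
python3 -m handwheel '[[0,0,0,-0.005,0,0,1],[0,0,0,-0.008,0,-0.008,1],[0,0,0,-0.008,0,-0.0185,1],[0,0,0,-0.002,0,-0.0185,1],[0,0,0,-0.002,0,-0.0185,1]]'; python3 -c "
from wfit import *
print(inbox())"
```

```text
time: 17.55
ee_pos: [0.4721, 0.1648, 0.082]
tcp_rot: [175.6, 90.0, -171.3]
wrist_force: [-2.4, -1.1, 4.6]
opening: 0.0007
(array([-44.69, -45.77,  82.01]), array([-2.37, -1.13,  4.58]), 17.55)
```

```bash
python3 -m handwheel '[[0,0,0,0.0012,0,0,1],[0,0,0,0.0014,0,0.0015,1],[0,0,0,0.0016,0,0.0035,1]]'; python3 -c "
from wfit import *
print(inbox())"
```

```text
time: 17.92
ee_pos: [0.4762, 0.1658, 0.0813]
tcp_rot: [11.5, 90.0, 24.5]
wrist_force: [-2.7, -0.6, 7.8]
opening: -0.0001
(array([-40.45, -45.74,  81.26]), array([-2.71, -0.64,  7.81]), 17.925)
```

```bash
python3 -m handwheel '[[0,0,0,0.0003,0,0.002,1],[0,0,0,0.0006,0,0.004,1]]'; python3 -c "
from wfit import *
print(inbox())"
```

```text
time: 18.18
ee_pos: [0.4804, 0.1667, 0.0808]
tcp_rot: [7.2, 89.9, 20.2]
wrist_force: [-2.1, -1.2, 9.2]
opening: 0.0002
(array([-36.2 , -45.74,  80.8 ]), array([-2.12, -1.2 ,  9.23]), 18.175)
```

```bash
python3 -m handwheel '[[0,0,0,0.0003,0,0.002,1],[0,0,0,0.0006,0,0.004,1]]'; python3 -c "
from wfit import *
print(inbox())"
```

```text
time: 18.42
ee_pos: [0.4843, 0.1676, 0.0803]
tcp_rot: [6.3, 89.9, 19.3]
wrist_force: [-2.0, -0.4, 9.1]
opening: -0.0002
(array([-32.17, -45.76,  80.26]), array([-2.01, -0.37,  9.12]), 18.425)
```

```bash
python3 -m handwheel '[[0,0,0,0.0003,0,0.002,1],[0,0,0,0.0005,0,0.004,1]]'; python3 -c "
from wfit import *
print(inbox())"
```

```text
time: 18.68
ee_pos: [0.4882, 0.1685, 0.0798]
tcp_rot: [7.1, 89.9, 20.1]
wrist_force: [-2.7, -1.1, 8.6]
opening: 0.0001
(array([-28.19, -45.79,  79.8 ]), array([-2.71, -1.13,  8.63]), 18.675)
```

```bash
python3 -m handwheel '[[0,0,0,0.0003,0,0.0025,1],[0,0,0,-0.005,0,0.0025,1],[0,0,0,-0.016,0,0.015,1],[0,0,0,-0.016,0,0.026,1],[0,0,0,-0.016,0,0.026,1]]'; python3 snap.py s6
```

```text
time: 19.3
ee_pos: [0.5133, 0.1743, 0.0942]
tcp_rot: [-174.6, 89.9, -161.6]
wrist_force: [0.2, -0.3, 0.0]
opening: -0.0005
(array([ -2.89, -45.93,  94.08]), array([-0.06,  0.  , -0.36]), 19.35)
middle crown px 336.80542264503254 183.2307238889687
```

View pics/s6.png

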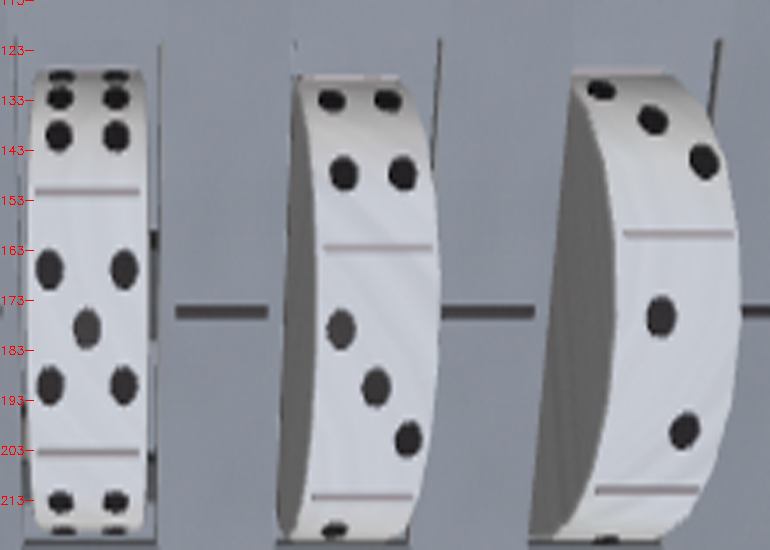

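```bash
cat > r4.py <<'E'
from wfit import *
d=np.load('s6.npz');proj=mk(d['T'],d['M'])
obs=dict(L=[((3,'s'),127.7),((3,1),131.3),((3,0),137),((3,-1),145.3),((2,'s'),160),((2,1),176.5),((2,-1),199.2),((1,'s'),211)],
M=[((4,1),133.3),((4,-1),148),((3,'s'),162.5),((3,1),179),((3,0),190.5),((3,-1),201),((2,'s'),212.3),((2,1),219.3)],
R=[((6,-1),140.3),((5,'s'),151.5),((5,1),167),((5,0),178.7),((5,-1),190.2),((4,'s'),203.5),((4,1),213.3),((4,-1),219)])
s,u,e=fit(obs,proj,175.3,0,O[:2])
print(u,np.round(e,4),s.cost);print(np.round(s.fun,1))
E
python3 r4.py
```

```text
(np.float64(1.6804357769391455e-05), np.float64(-0.0014567571990009645), np.float64(0.21174641872495265), {'L': array([1.0559862 , 0.00246081, 0.00217312]), 'M': array([2.10657464e+00, 3.93130497e-03, 6.18024571e-04]), 'R': array([ 4.03503450e+00,  3.18730304e-03, -2.63790401e-03])}) [0.0004 0.0012 0.0033 0.0139 0.0005 0.0015 0.0082 0.0005 0.0014 0.014
 0.0006 0.0015] 7.721514905425948
[ 0.4  1.   0.9 -0.4  0.   0.4  0.4 -0.1 -0.3 -0.1 -0.1  1.6  0.2  1.3
  0.9 -0.1 -0.4 -1.  -0.5 -0.1  0.4  0.7  1.3 -1.1 -1.4  0.7  0.   0.2
 -0.   0.2 -0.2  0.4 -0.7 -0.2]
```

```bash
python3 -m handwheel '[[0,0,0,0,0,-0.02,1],[0,0,0,0,0,-0.035,1],[0,0,0,0.006,0,-0.035,1],[0,0,0,0.0115,0,-0.035,1],[0,0,0,0.0115,0,-0.035,1],[0,0,0,0.0115,0,-0.035,1]]'; python3 -c "
from wfit import *
print(inbox())"
```

```text
time: 20.1
ee_pos: [0.4791, 0.1664, 0.0834]
tcp_rot: [-170.1, 90.0, -157.0]
wrist_force: [0.3, 0.9, -0.5]
opening: -0.0003
(array([-37.46, -45.8 ,  83.38]), array([ 0.3 ,  0.85, -0.48]), 20.1)
```

```bash
python3 -m handwheel '[[0,0,0,0.001,0,0,1],[0,0,0,0.001,0,0,1]]'; python3 -c "
from wfit import *
print(inbox())"
```

```text
time: 20.35
ee_pos: [0.479, 0.1663, 0.0825]
tcp_rot: [-131.8, 90.0, -118.8]
wrist_force: [-0.6, 0.2, -0.1]
opening: -0.0002
(array([-37.6 , -45.82,  82.47]), array([-0.58,  0.17, -0.14]), 20.35)
```

```bash
python3 -m handwheel '[[0,0,0,0.001,0,0,1],[0,0,0,0.001,0,0,1]]'; python3 -c "
from wfit import *
print(inbox())"
```

```text
time: 20.6
ee_pos: [0.4789, 0.1663, 0.0814]
tcp_rot: [-156.0, 90.0, -143.0]
wrist_force: [-0.3, 0.5, 1.4]
opening: -0.0002
(array([-37.7 , -45.8 ,  81.41]), array([-0.26,  0.47,  1.44]), 20.6)
```

```bash
python3 -m handwheel '[[0,0,0,0.001,0,0,1],[0,0,0,0.0018,0,0,1],[0,0,0,0.0018,0,0,1]]'; python3 -c "
from wfit import *
print(inbox())"
```

```text
time: 20.98
ee_pos: [0.4791, 0.1664, 0.0802]
tcp_rot: [3.4, 90.0, 16.4]
wrist_force: [-1.5, -0.1, 5.3]
opening: 0.0003
(array([-37.53, -45.79,  80.23]), array([-1.51, -0.08,  5.33]), 20.975)
```

```bash
python3 -m handwheel '[[0,0,0,0.0004,0,0.0015,1],[0,0,0,0.0007,0,0.003,1]]'; python3 -c "
from wfit import *
print(inbox())"
```

```text
time: 21.22
ee_pos: [0.482, 0.1671, 0.0796]
tcp_rot: [8.2, 90.0, 21.2]
wrist_force: [-2.9, -1.3, 6.8]
opening: 0.0002
(array([-34.57, -45.77,  79.65]), array([-2.91, -1.31,  6.76]), 21.225)
```

```bash
python3 -m handwheel '[[0,0,0,0.0004,0,0.001,1],[0,0,0,0.0005,0,0.0018,1],[0,0,0,0.0005,0,0.0018,1]]'; python3 -c "
from wfit import *
print(inbox())"
```

```text
time: 21.6
ee_pos: [0.4839, 0.1675, 0.0793]
tcp_rot: [4.6, 89.9, 17.6]
wrist_force: [-2.6, 0.1, 7.7]
opening: -0.0002
(array([-32.58, -45.78,  79.33]), array([-2.58,  0.11,  7.66]), 21.6)
```

```bash
python3 -m handwheel '[[0,0,0,-0.005,0,0,1],[0,0,0,-0.016,0,0.015,1],[0,0,0,-0.016,0,0.031,1],[0,0,0,-0.016,0,0.031,1]]'; python3 snap.py s7
```

```text
time: 22.1
ee_pos: [0.5143, 0.1745, 0.0943]
tcp_rot: [-168.9, 90.0, -155.9]
wrist_force: [-0.0, -0.2, -0.3]
opening: 0.0001
(array([ -2.09, -45.91,  94.11]), array([ 0.9 , -0.95,  0.13]), 22.15)
middle crown px 336.91498871796824 181.48271485723717
```

View pics/s7.png

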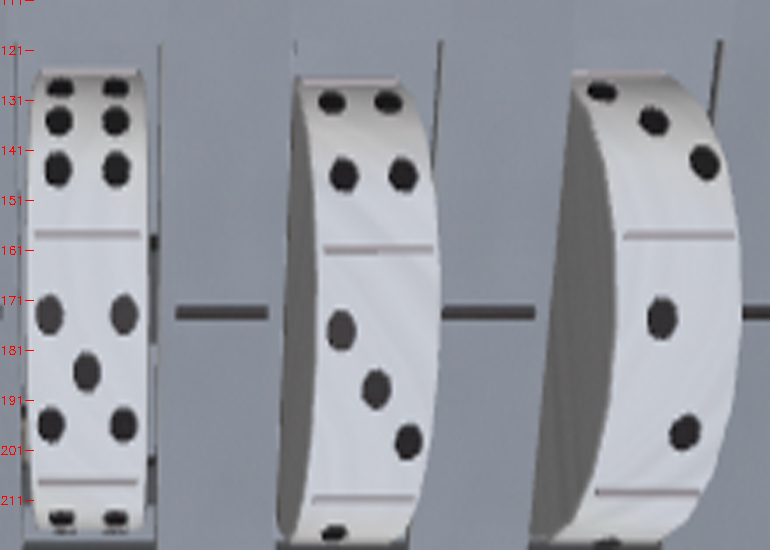

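```bash
cat > r5.py <<'E'
from wfit import *
d=np.load('s7.npz');proj=mk(d['T'],d['M'])
obs=dict(L=[((3,'s'),126),((3,1),129.3),((3,0),135.2),((3,-1),143.5),((2,'s'),158.3),((2,1),174.7),((2,-1),197.5),((1,'s'),209.3)],
M=[((4,1),131.4),((4,-1),146),((3,'s'),161),((3,1),177),((3,0),189),((3,-1),199.3),((2,'s'),210.7),((2,1),217.7)],
R=[((6,0),135.2),((6,-1),144.7),((5,'s'),157.7),((5,1),174),((5,0),185.5),((5,-1),196),((4,'s'),207.5),((4,1),214.7)])
for f in (2.094,None):
  s,u,e=fit(obs,proj,173.6,0,O[:2],f)
  print(u,np.round(e,4),s.cost)
E
python3 r5.py
```

```text
(np.float64(-0.00010347525148035892), np.float64(-0.0012208739505743481), np.float64(0.21284059750603987), {'L': array([1.0595163 , 0.00248256, 0.00193195]), 'M': array([2.10823735e+00, 3.91830747e-03, 6.66121427e-04]), 'R': array([ 4.21655631e+00,  2.61350196e-03, -2.26986169e-03])}) [0.0004 0.0012 0.0033 0.0138 0.0005 0.0015 0.0082 0.0005 0.0014 0.0171
 0.0006 0.0014] 8.923810838206478
(np.float64(-0.0001234844994664303), np.float64(-0.0011658825451960285), np.float64(0.2124802295038543), {'L': array([1.05939964, 0.00250152, 0.00189615]), 'M': array([2.13728255e+00, 3.24061769e-03, 6.84467165e-04]), 'R': array([ 4.21650124e+00,  2.63527630e-03, -2.32478056e-03])}) [0.0004 0.0012 0.0033 0.0138 0.0005 0.0015 0.0142 0.0006 0.0014 0.0171
 0.0006 0.0014] 5.839292896530492
```

All three wheels read 2-3-5 (1.06, 2.11, 4.22 rad fitted). Next I straddle the knob with half-open fingers, so that the right pad's face can push it.

```bash
python3 -c "
from wfit import *
for k in ([.5558,.1685],[.5572,.1675],[.5576,.1714]):
  d=np.array(k+[0])-O; print(d@ex,d@ey)
print(delta(box(.040,-.059,.115),13.15))"
```

```text
0.03767059703128859 -0.06117422757425114
0.03880638478409734 -0.06246650702567402
0.0400831504905017 -0.05875977405296751
(array([-0.13, -0.05,  0.  ]), array([-0.0209, -0.013 ,  0.0421]))
```

```bash
python3 -m handwheel '[[0,0,0,-0.021,0,0,0],[0,0,0,-0.021,-0.013,0.03,0],[0,0,0,-0.021,-0.014,0.041,0],[0,0,0,-0.021,-0.014,0.041,0],[0,0,0,-0.021,-0.014,0.041,0]]'
python3 - <<'E'
from wfit import *
o=bot.get_obs();T=toolT(o);p=save('wrist','k1');print(inbox(),o['opening'])
for c,uv in net('shutter_knob',p):
    X=atz(ray(p,uv,T),.077);d=X-O;print(c,uv,d@ex,d@ey)
q=bot.camera('scene')
for c,uv in net('shutter_knob',q):
    X=atz(ray(q,uv),.077);d=X-O;print(c,uv,d@ex,d@ey)
cv2.imwrite('pics/k1s.png',cv2.resize(q['frame'][100:230,140:300],None,fx=4.5,fy=4.5,interpolation=2)[:,:,::-1])
E
```

```text
time: 22.78
ee_pos: [0.556, 0.1701, 0.1151]
tcp_rot: [-178.8, 89.9, -165.8]
wrist_force: [0.2, -0.1, -1.3]
opening: 0.0429
(array([ 38.26, -59.68, 115.3 ]), array([ 0.37,  0.23, -0.49]), 22.825) 0.042923359456321586
0.77 [251.904  233.8944] 0.0399447350801792 -0.060794397518102304
0.71 [228.8128 164.1984] 0.04606130035088153 -0.05971439777649501
```

View pics/k1.png

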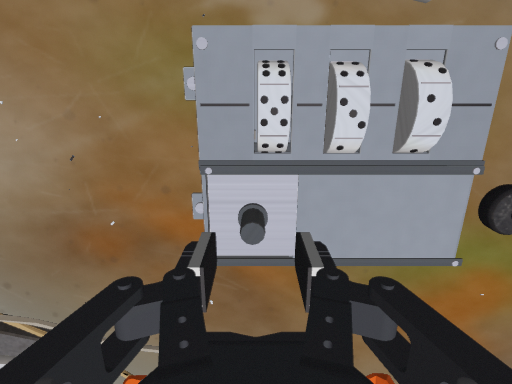

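View pics/k1s.png

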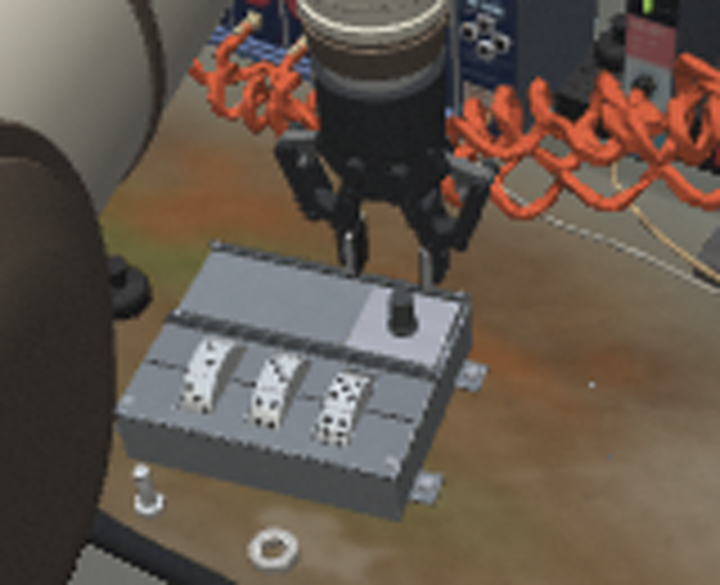

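```bash
python3 -m handwheel '[[0,0,0,0.015,0,0.002,0],[0,0,0,0.03,0,0.002,0],[0,0,0,0.038,0,0.002,0],[0,0,0,0.04,0,0.002,0],[0,0,0,0.04,0,0.002,0]]'
python3 - <<'E'
from wfit import *
p=save('wrist','k2');print(inbox())
q=bot.camera('side')
cv2.imwrite('pics/k2s.png',cv2.resize(q['frame'][120:220,190:300],None,fx=5,fy=5,interpolation=2)[:,:,::-1])
E
```

```text
time: 23.6
ee_pos: [0.5589, 0.1705, 0.0755]
tcp_rot: [-153.3, 90.0, -140.3]
wrist_force: [-0.8, -0.1, 0.1]
opening: 0.0428
(array([ 41.31, -59.95,  75.83]), array([ 0.49, -0.01,  0.1 ]), 23.65)
```

View pics/k2.png

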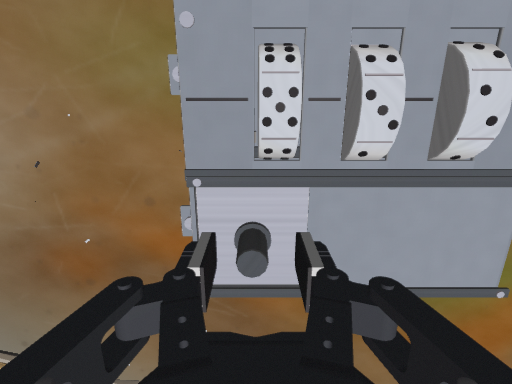

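View pics/k2s.png

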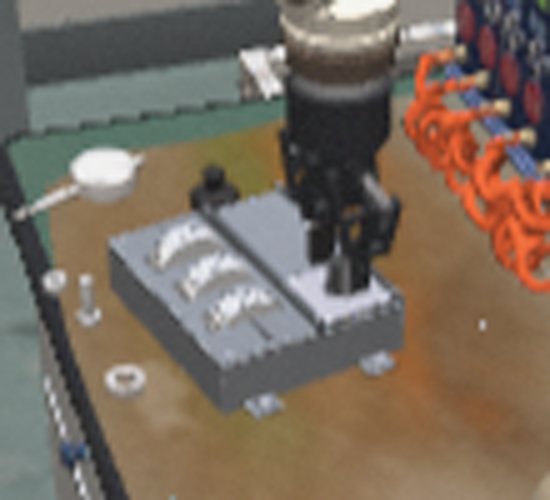

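```bash
python3 -m handwheel '[[0,0,0,0.002,0.005,0,0],[0,0,0,0.002,0.010,0,0],[0,0,0,0.002,0.012,0,0],[0,0,0,0.002,0.012,0,0]]'
```

```text
time: 24.2
ee_pos: [0.5561, 0.1824, 0.0735]
tcp_rot: [4.7, 90.0, 17.8]
wrist_force: [-0.1, -0.7, -0.8]
opening: 0.0427
```

```bash
python3 -m handwheel '[[0,0,0,0,0.002,0,0],[0,0,0,0,0.004,0,0]]'
```

```text
time: 24.45
ee_pos: [0.5553, 0.1859, 0.0735]
tcp_rot: [-77.7, 90.0, -64.7]
wrist_force: [1.0, -1.1, 0.2]
opening: 0.0424
```

```bash
python3 -m handwheel '[[0,0,0,0,0.002,0,0],[0,0,0,0,0.004,0,0]]'
```

```text
time: 24.7
ee_pos: [0.5544, 0.19, 0.0735]
tcp_rot: [-29.1, 90.0, -16.1]
wrist_force: [0.5, -1.2, -0.3]
opening: 0.0429
```

```bash
python3 -m handwheel '[[0,0,0,0,0.002,0,0],[0,0,0,0,0.004,0,0]]'
```

```text
time: 24.95
ee_pos: [0.5534, 0.194, 0.0735]
tcp_rot: [14.5, 90.0, 27.6]
wrist_force: [0.7, -2.1, 0.8]
opening: 0.0426
```

```bash
python3 -m handwheel '[[0,0,0,0,0.002,0,0],[0,0,0,0,0.004,0,0]]'; python3 -c "
from wfit import *
print(inbox())
save('wrist','k3')"
```

```text
time: 25.2
ee_pos: [0.5525, 0.1979, 0.0735]
tcp_rot: [8.0, 90.0, 21.0]
wrist_force: [-0.5, -2.4, -0.0]
opening: 0.0428
(array([ 41.18, -31.85,  73.52]), array([-0.47, -2.36, -0.02]), 25.2)
```

View pics/k3.png

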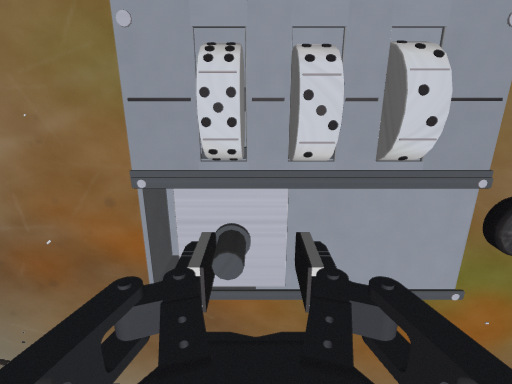

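```bash
python3 -m handwheel '[[0,0,0,0,0.003,0,0],[0,0,0,0,0.006,0,0],[0,0,0,0,0.009,0,0],[0,0,0,0,0.012,0,0],[0,0,0,0,0.015,0,0],[0,0,0,0,0.018,0,0]]'
```

```text
time: 26.0
ee_pos: [0.5485, 0.2155, 0.0735]
tcp_rot: [82.2, 90.0, 95.3]
wrist_force: [0.6, -2.6, 0.8]
opening: 0.0425
```

```bash
python3 -m handwheel '[[0,0,0,0,0.003,0,0],[0,0,0,0,0.006,0,0],[0,0,0,0,0.009,0,0],[0,0,0,0,0.012,0,0],[0,0,0,0,0.014,0,0]]'; python3 -c "
from wfit import *
print(inbox())"
```

```text
time: 26.62
ee_pos: [0.5453, 0.2291, 0.0735]
tcp_rot: [45.4, 90.0, 58.4]
wrist_force: [0.9, -2.3, 1.0]
opening: 0.0426
(array([41.26,  0.24, 73.49]), array([ 0.92, -2.26,  0.98]), 26.625)
```

Now in 1 to 2 mm steps towards the stop.

```bash
python3 -m handwheel '[[0,0,0,0,0.001,0,0],[0,0,0,0,0.002,0,0]]'
```

```text
time: 26.88
ee_pos: [0.5449, 0.2309, 0.0735]
tcp_rot: [-66.6, 90.0, -53.5]
wrist_force: [0.8, -2.0, 1.4]
opening: 0.0426
```

```bash
python3 -m handwheel '[[0,0,0,0,0.001,0,0],[0,0,0,0,0.002,0,0]]'
```

```text
time: 27.12
ee_pos: [0.5445, 0.2328, 0.0735]
tcp_rot: [-21.9, 90.0, -8.9]
wrist_force: [0.6, -2.2, 1.1]
opening: 0.0427
```

```bash
python3 -m handwheel '[[0,0,0,0,0.001,0,0],[0,0,0,0,0.001,0,0]]'
```

```text
time: 27.38
ee_pos: [0.5442, 0.2339, 0.0735]
tcp_rot: [89.5, 90.0, 102.6]
wrist_force: [0.5, -1.4, 1.6]
opening: 0.0426
```

```bash
python3 -m handwheel '[[0,0,0,0,0.001,0,0],[0,0,0,0,0.001,0,0]]'; python3 -c "
from wfit import *
print(inbox())"
```

```text
time: 27.62
ee_pos: [0.5439, 0.2348, 0.0734]
tcp_rot: [146.8, 90.0, 159.8]
wrist_force: [0.9, -1.7, 0.6]
opening: 0.0425
(array([41.21,  6.1 , 73.45]), array([ 0.86, -1.69,  0.64]), 27.625)
```

```bash
python3 -m handwheel '[[0,0,0,0,0.001,0,0],[0,0,0,0,0.001,0,0]]'
```

```text
time: 27.88
ee_pos: [0.5438, 0.2355, 0.0735]
tcp_rot: [-85.0, 90.0, -72.0]
wrist_force: [0.3, -5.0, 0.6]
opening: 0.0427
```

```bash
python3 -m handwheel '[[0,0,0,0,0.001,0,0],[0,0,0,0,0.001,0,0]]'
```

```text
time: 28.12
ee_pos: [0.5438, 0.2356, 0.0735]
tcp_rot: [-89.8, 89.9, -76.8]
wrist_force: [2.8, -8.8, 1.6]
opening: 0.0428
```

```bash
python3 -m handwheel '[[0,0,0,0,0.001,0,0],[0,0,0,0,0.001,0,0]]'
```

```text
time: 28.38
ee_pos: [0.5438, 0.2358, 0.0735]
tcp_rot: [-89.4, 89.8, -76.5]
wrist_force: [2.6, -14.0, 3.1]
opening: 0.0426
```

Force rises without motion, so the shutter is at its stop. I back off, lift and check.

```bash
python3 -m handwheel '[[0,0,0,0,-0.004,0,0],[0,0,0,0,-0.012,0,0],[0,0,0,0,-0.015,0,0],[0,0,0,-0.015,-0.015,0,0],[0,0,0,-0.04,-0.015,0,0],[0,0,0,-0.08,-0.015,0,0],[0,0,0,-0.12,-0.015,0,0],[0,0,0,-0.12,-0.015,0,0],[0,0,0,-0.12,-0.015,0,0]]'
python3 - <<'E'
from wfit import *
o=bot.get_obs();T=toolT(o);p=save('wrist','e1');print(inbox())
np.savez('e1.npz',frame=p['frame'],T=T,M=p['tool_from_camera'])
for c,uv in net('shutter_knob',p):
    X=atz(ray(p,uv,T),.077);d=X-O;print(c,uv,d@ex,d@ey)
im=cv2.resize(p['frame'][40:260,110:400],None,fx=2.7,fy=2.7,interpolation=2);cv2.imwrite('pics/e1b.png',im[:,:,::-1])
A=save('scene','e1s');B=bot.camera('side')
for n in ('dial_mid','ring_mid','magnet_mid','connector_mid','bolt_mid','nut_mid','mouse_mid'):
    print(n,[(c,np.round(uv),np.round(atz(ray(q,uv),.01)[:2],3)) for q in (A,B) for c,uv in net(n,q)[:1]])
E
```

```text
time: 29.5
ee_pos: [0.5467, 0.2232, 0.1936]
tcp_rot: [28.9, 90.0, 41.9]
wrist_force: [-0.2, -0.0, -0.1]
opening: 0.0427
(array([ 40.93,  -5.91, 192.87]), array([-0.13,  1.07, -1.2 ]), 29.55)
0.65 [253.2864 191.616 ] 0.040680081778929615 -0.006583836178821218
0.64 [261.0176 136.0128] -0.007110075897475777 -9.405342819261121e-05
dial_mid [(0.47, array([204., 156.]), array([0.409, 0.442]))]
ring_mid [(0.57, array([202., 224.]), array([0.384, 0.152])), (0.5, array([216., 192.]), array([0.397, 0.177]))]
magnet_mid [(0.57, array([163., 168.]), array([0.5  , 0.382])), (0.62, array([232., 157.]), array([0.522, 0.404]))]
connector_mid [(0.63, array([203., 184.]), array([0.508, 0.235])), (0.45, array([255., 266.]), array([ 0.423, -0.217]))]
bolt_mid [(0.61, array([170., 211.]), array([0.378, 0.258])), (0.39, array([209., 185.]), array([0.384, 0.23 ]))]
nut_mid [(0.59, array([200., 176.]), array([0.36 , 0.299]))]
mouse_mid [(0.57, array([380., 287.]), array([ 0.44 , -0.335])), (0.87, array([276., 297.]), array([ 0.444, -0.342]))]
```

View pics/e1b.png

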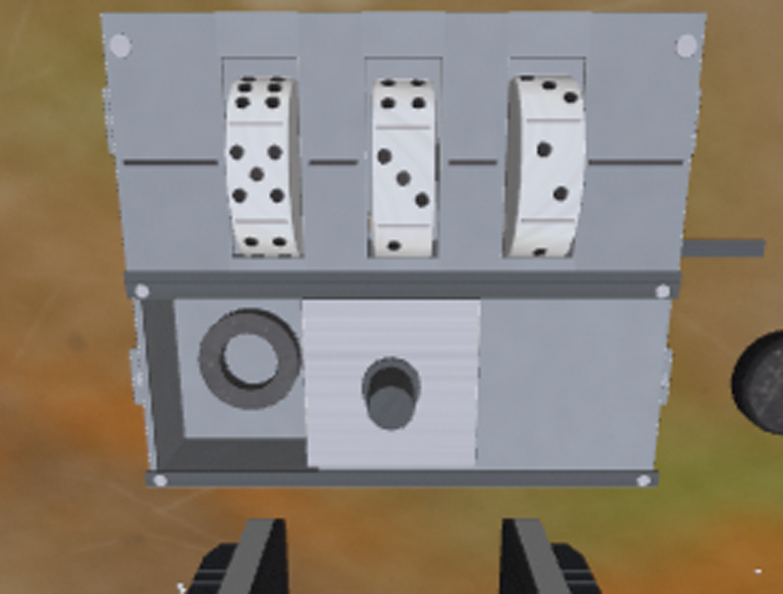

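View pics/e1s.png

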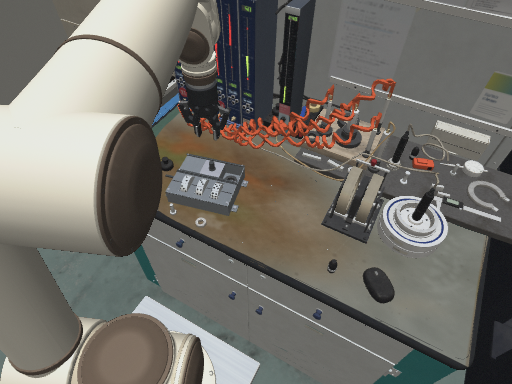

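The view shows 5, 3 and 2 (image left to right) on the line. The shutter is open with the ring gauge visible, and the knob has moved from y=-61 to -6.6 mm. I'm handing it in.

```bash
python3 -c "
from workcell import bot
print(bot.job_done(), bot.get_obs()['time'])"
```

```text
the job is handed in; nothing more can be done
the job is handed in; nothing more can be done
```

The lockbox is open: I rolled the left wheel to 2 and the right wheel to 5 with the closed fingertips. I then pushed the shutter left to its stop with one finger pad and lifted clear. I handed it in at about 30 s.

- **Wheels:** fitted to the picture taken just before the slide, they stand at left 1.06 (target 1.047), middle 2.11 (unchanged within error; about 2.14 when the fit is left free) and right 4.22 (target 4.189). The last picture, after the slide, still shows 2-3-5 on the line. Press forces stayed at about 12 N or less at every reading.
- **Shutter:** the knob moved 54.2 mm by the camera, against 55 mm for fully open. Force then rose from 2 N to about 14 N with almost no further motion, so it is at its stop.
- **Bystanders:** I touched none of them. The final network positions match the first ones to within 1–3 cm of network scatter where they were found again.
- **Checks that failed or disagreed:** in the final scene picture the arm hid the dial and the nut, and the network mistook the knob for the connector. The side camera found all three near their first positions.

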